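# Hook a hanger arm into a slotted rack upright

### The arm

A 6-joint arm with a two-finger parallel gripper is mounted at the origin on a cart in front of the work surface, level with it; the furniture and walls round the work are solid. World frame = base frame: x ahead of the robot, y to its left, z up, the work surface at z = 0. Lengths are in m, angles in rad, forces in N, time in s.
With the tool pointing down it reaches from about 0.35 to 0.775 m from the base axis. Payload 5.5 kg.
Tool frame: the origin (TCP) lies at the very end of the fingers, on their centre line; the grasp point (between the pads) lies 19 mm behind it; x points along the fingers, y is the direction in which the jaws open and shut, and the axes are right-handed (so a half turn about x gives the same grasp; the last joint's range is limited). The gripper opens to 85 mm and grips with 20 to 120 N. Pads are 22 mm wide; open, the fingers measure 114 mm over their backs; the gripper's body (76 mm by 85 mm) begins 54 mm behind the grasp point. The pads swing forward as they close: fully open they stand 13 mm farther back than shut.
Start: joints at [1.091, 0.313, 0.046, 1.304, 0, 1.431], TCP at [0.192, 0.542, 0.231] pointing down, gripper open.
Joint ranges: [-2.76, 2.76], [-0.86, 1.69], [-1.03, 1.26], [-2.2, 2.34], [-1.47, 1.5], [-3.14, 3.14]. Speed limits (rad/s): [2.57, 2.57, 3.14, 3.14, 3.14, 3.14].

### API

Orientations are given as a unit quaternion [w, x, y, z].
In Python, from workcell import readout, cams, env, finder gives the robot as it stands.
- The arm moves only by the tool drive_tool, never from a script. Its argument "moves" is a list that holds one entry, the list of rows, each a list of 7 numbers: the shift along the tool's x, y, z in m, then the turn, a rotation vector about the tool's x, y, z in rad, then the closure in counts, from 0 (fully open) to 255 (shut). A call has exactly 5 rows; each row is the pose to reach, as a shift and turn from the pose measured when the call began, along the tool's axes at that moment; what a row does not reach only later rows make up. A row lasts 1/8 s, in which the tool goes at most 62.5 mm and 10.7 degrees, less where a joint would pass 70% of its speed; a pose out of reach is approached as far as the arm can. A call with a gripper value outside its range is refused whole. The fingers move at their own pace and stop on an object; "squeeze" is the grip in N (left out, the last holds). Time passes only in rows, so rows that repeat a pose let the fingers close, or fill a call up. It gives the time, the measured TCP pose, the force and the opening at its end, in the units of the state.
- readout.get_state(): the state, without advancing time (a new reading comes with each control period).
- cams.read_camera(name): name is "scene" or "top" or "wrist"; returns the picture (480x640x3 uint8, blue, green, red); there is no depth.
- cams.camera_params(name): a dict with "mtx" (3x3 intrinsics, pixels), "R" (3x3) and "t" (3): a world point X has camera coordinates R X + t; the wrist camera has in their place "mount" (4x4, takes a point from camera to tool coordinates, whose origin is the TCP and whose axes are the tool frame's). Camera axes: x right, y down, z forward; pixel columns grow to the right and rows downward; lengths in m; the calibration is good to about 2 mm. The wrist camera is an equidistant fisheye: a pixel r from the principal point sees the ray r / f radians off the axis. A picture is of the moment at which its call begins: read the wrist's pose just before it. camera_params takes no time and is no camera call.
- env.hand_in(): hands the job in, once; it reports no verdict.
Trained networks look in the newest picture that a camera, given by its name, has taken for a name from the list of things; names that differ only in an ending like _2 or _b are one class to them, and where a whole thing is asked for, a point or a joint stands for the part that bears it (a point fixed in the world has none). Each returns a list of dicts, best first, with "conf" (0 to 1); they miss things now and then, are a little off and sometimes report something else, mostly with a low value. They report only what shows in the picture. A call takes as long as a camera call. They do not tell look-alikes from the thing itself.
- finder.regions_of(camera, name): "pixels" (480x640 bool, what is visible of it) and "point" ([column, row] in pixels, amid what is visible of it).
The state is a dict: "clock": time; "joint_pos": joint angles; "qvel": joint speeds; "tau": joint torques, N m; "tcp_pos": TCP position; "orientation": TCP orientation; "wrist_force": force on the tool from outside, world axes, zero at the start; "ft_torque": the same for the moment, N m; "finger_gap": finger opening in m.
Only numpy, scipy, OpenCV 4.12 (cv2) and the standard library are available. Lean on these libraries where they do the work, as an engineer would, in place of code of your own. Each camera call takes 0.05 s, during which the arm holds its last target.

### The job

Pick up the loose steel hanger arm, press its two hook tabs gently into the two slots of the upright on the worktop, against the sprung catch, and then push it down until the hooks sit home and the catch springs back out above the top tab. The slotted strip may be clamped somewhat higher or lower than usual, so feel for the slots. Let go of the arm, leave it hanging there, level and locked, and do not disturb the other things.

Things in the scene. Friction and masses are not known exactly. Their poses are not given: they have to be found in the camera images.
- upright: Fixed steel rack upright. Origin on the worktop under the FRONT face of its slotted strip; z up, x horizontal into the strip (tabs are pushed in along +x), y across. Foot 12 mm thick, x -50 to 90, y +-65 mm. Cheeks behind the strip: y +-30, x 5 to 36, top z 175. Strip: plate 60 mm wide, 5 thick (x 0 to 5), open behind, with two slots one above the other at y=0, each 13 mm wide, 20 high, pitch 40.
- slot_nominal (a point): Point on the upright (not on the strip): middle of the upper slot's lower edge, front face, IF the strip is at mid height. The strip is clamped, immovable, anywhere from 16 mm below to 16 mm above that; this is not measured, feel for it. In the upright's frame, at mid height: lower slot z 97 to 117 mm, upper slot 137 to 157, strip 30 to 167; all shift together.
- seat_nominal (a point): Point on the upright: where the arm's origin comes when home, if the strip is at mid height: (-60, 0, 85) mm in the upright's frame, arm axes parallel to the upright's; up to 2 mm play in x. The tabs enter the slots while the arm's origin is 8 to 12 mm above its home height. The real home height is up to 16 mm lower or higher, with the strip.
- catch (a joint): Sprung catch in the upper slot: nose 8 mm wide, from 10 to 18 mm above the slot's lower edge, flush with the front face at 0. Value (m): pushed back along +x, 0 to 0.016. Spring 1.5 N at 0, plus 220 N/m. Tabs fully in push it back 0.012. When the arm is then pushed down to within 2 mm of home it springs out to 0 above the upper tab and locks. Let go earlier, it may push the arm out.
- hanger_arm: Loose steel hanger arm, about 0.24 kg, standing on the lower edges of its end plates. Origin: middle of its underside; z up, x along the arm towards the tabs, y across. Back plate 44 mm wide, z 0 to 70, x 55 to 60 (rear face x=60). End stop 44 mm wide, z 0 to 76, x -60 to -55. Between them a flat bar on edge: 10 mm thick, z 40 to 64. Two hook tabs behind the back plate, pitch 40.
- bar_grip (a point): Good grasp point on the arm's bar, half way up it: (8, 0, 52) mm in the arm's frame. Grasp from above across y, 10 mm thick; 47 mm to the back plate, 63 mm to the end stop.
- top_tab (a point): Centre of the rear face of the upper tab's lip, (72, 0, 52) mm in the arm's frame. Both tabs are 8 mm thick in y and reach from x=60 to 72 mm: a neck 8 mm high (x 60 to 67), then a lip 16 mm high (x 67 to 72) that hangs 8 mm below the neck. Upper tab: neck z 52 to 60, lip z 44 to 60.
- bottom_tab (a point): Centre of the rear face of the lower tab's lip, (72, 0, 12) mm in the arm's frame. Lower tab: neck z 12 to 20, lip z 4 to 20.
- spice_1: Bystander: small spice jar with red lid, 45 mm wide, 106 high; origin under its middle.
- spice_2: Bystander: second such spice jar, 45 mm wide, 106 high; origin under its middle.
- honey_jar: Bystander: honey jar with green lid, 70 mm wide, 101 high; origin under its middle.
- mug_b: Bystander: white mug, 83 x 118 mm with handle, 106 high; origin under its middle.
- matchbox: Bystander: matchbox, 37 x 56 x 15 mm, lying flat.
- peeler: Bystander: black-handled peeler, 170 x 25 x 18 mm, lying flat.
- kitchen_timer: Bystander: round red and white wind-up timer, 66 mm wide, 57 high.
Mind the look-alikes: they are no part of the job. Of the things that look like the hanger_arm, the smaller one is meant.

How it is judged:
On the way, in this order (a step that is already met when the one before it is completed fails the run):
1. the hanger arm is lifted off the worktop (height (world z) of hanger_arm above 0.03 m), for 0.2 s.
2. both tabs are in the slots, the catch pushed back (x of each of top_tab, bottom_tab in the frame of upright above 0.006 m and value of joint catch above 0.007 m), for 0.1 s.
At the end, for the whole second after the job is handed in: The arm hangs at rest on the upright: both tabs over 7 mm behind the strip's front face, arm within 8 mm of the centre line, underside 64 to 107 mm above the worktop, tilted under 0.12 rad, in line within 0.2 rad; catch out (under 2 mm pushed back) above the upper tab (x of each of top_tab, bottom_tab in the frame of upright above 0.007 m and y of hanger_arm in the frame of upright between -0.008 and 0.008 m and value of joint catch below 0.002 m and z of hanger_arm in the frame of upright between 0.064 and 0.107 m and angle between hanger_arm's own z axis and vertical below 0.12 rad and angle between the x axis of hanger_arm and the x axis of upright, either way round below 0.2 rad and linear speed of hanger_arm below 0.02 m/s and contact force between hanger_arm and the fingers below 0.1 N); the robot touches nothing.
It fails at once if the robot forces the hanger arm against the upright with more than 25 N (contact force between hanger_arm and upright above 25 N and contact force between hanger_arm and the fingers above 1 N).
It fails at once if a bystander is shifted by more than 30 mm (distance of any of spice_1, spice_2, honey_jar, mug_b, matchbox, peeler, kitchen_timer from where it was at the start of the episode above 0.03 m).
It also fails if it takes over 54 s, if anything falls off the work surface, if the arm or the gripper's body presses on something with over 40 N, if the wrist force passes 120 N, or if a joint passes its speed limit or range.

## Working session

There is one attempt and no reset: what is moved stays moved. The work goes in short steps, Python scripts to look and compute and a tool call to move; the robot and the scene stay as the last step left them, time stands still between calls to the robot, and variables do not carry over. Pictures are saved under pics/ and viewed, and the job is handed in when it is done.

Besides the shell and the picture viewer there is one more tool, called as name(argument=value, ...) on one line, values as JSON. drive_tool: Moves the arm, as the interface text tells. Its arguments: {"type":"object","properties":{"moves":{"type":"array"},"squeeze":{"type":"number"}},"required":["moves"]}

```bash
ls; mkdir -p pics
python3 - <<'E'
from workcell import readout, cams, env, finder
import cv2
print(readout.get_state())
for n in ("scene","top","wrist"):
    im=cams.read_camera(n); cv2.imwrite(f"pics/{n}0.png",im)
    p=cams.camera_params(n); print(n,{k:(v.round(4).tolist() if hasattr(v,'round') else v) for k,v in p.items()})
E
```

```text
pics
{'clock': 0.0, 'joint_pos': array([1.09141195e+00, 3.14016379e-01, 4.49752963e-02, 1.30362299e+00,
       1.66647738e-05, 1.43116942e+00]), 'qvel': array([ 0.00035359,  0.00049257, -0.00131514, -0.00072277, -0.00141246,
       -0.00045913]), 'tau': array([ 1.12375203e-04, -4.80626321e+01,  2.98533815e+01,  1.94695039e-02,
       -2.36435289e-04, -3.59869318e-06]), 'tcp_pos': array([0.19139927, 0.54165584, 0.2303983 ]), 'orientation': array([ 0.69672112,  0.11891825,  0.69713461, -0.1201726 ]), 'wrist_force': array([-0.09236646, -1.12327251, -0.66156357]), 'ft_torque': array([ 0.0306256 , -0.03425276, -0.00680375]), 'finger_gap': 0.08530864604231428}
scene {'mtx': [[502.8359, 0.0, 322.8738], [0.0, 502.8359, 239.7392], [0.0, 0.0, 1.0]], 'R': [[0.8405, -0.5414, -0.0219], [-0.3012, -0.4332, -0.8495], [0.4504, 0.7206, -0.5272]], 't': [-0.3139, 0.3747, 0.9725]}
top {'mtx': [[573.7476, 0.0, 324.1607], [0.0, 573.7476, 248.2411], [0.0, 0.0, 1.0]], 'R': [[0.1019, -0.9948, 0.001], [-0.9698, -0.0996, -0.2227], [0.2217, 0.0217, -0.9749]], 't': [0.2215, 0.6195, 1.2412]}
wrist {'mtx': [[371.6483, 0.0, 319.1374], [0.0, 371.6483, 243.7429], [0.0, 0.0, 1.0]], 'mount': [[0.0003, -0.3237, 0.9462, -0.1425], [1.0, -0.0003, -0.0005, -0.0001], [0.0005, 0.9462, 0.3237, -0.0827], [0.0, 0.0, 0.0, 1.0]]}
```

View pics/scene0.png

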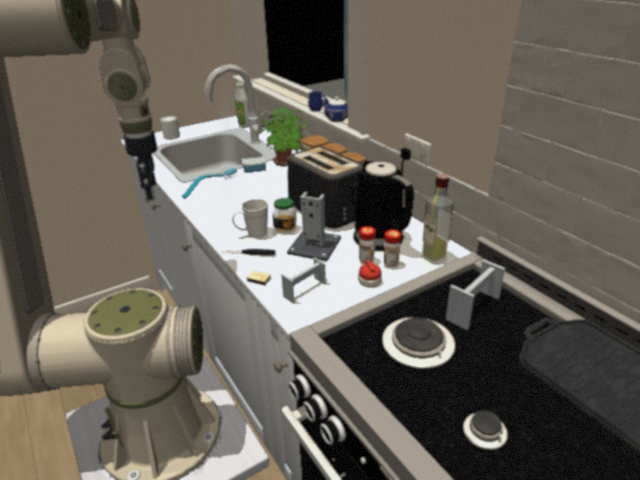

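View pics/top0.png

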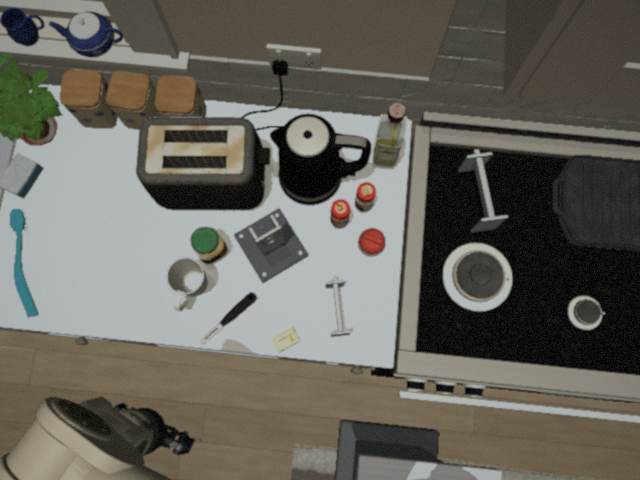

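View pics/wrist0.png

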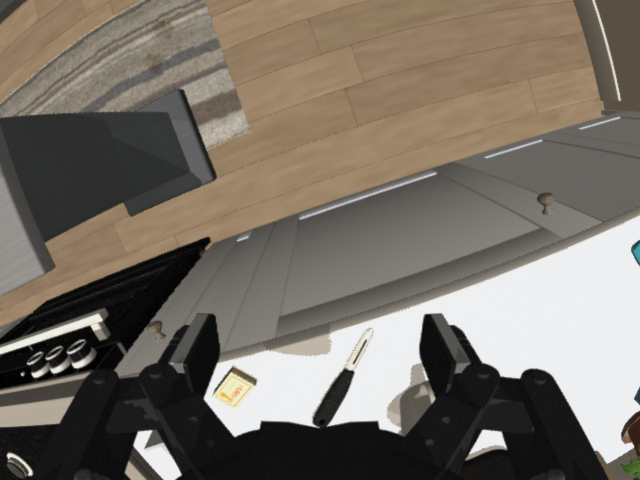

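Scene view: a hanger arm on the worktop at (304,280), a bigger look-alike on the stove at (476,297), and the upright at (315,225). In the top view the small arm is at (338,305), the look-alike at (485,190), and the upright at (270,243).

```bash
cat > h.py <<'E'
import numpy as np, cv2
from workcell import readout, cams, env, finder
from scipy.spatial.transform import Rotation as Ro
P={n:cams.camera_params(n) for n in ("scene","top","wrist")}
def proj(n,X):
    p=P[n];X=np.atleast_2d(X);c=X@np.array(p["R"]).T+np.array(p["t"]);u=c@np.array(p["mtx"]).T
    return u[:,:2]/u[:,2:]
def ray(n,uv):
    p=P[n];R=np.array(p["R"]);o=-R.T@np.array(p["t"])
    d=R.T@np.linalg.inv(p["mtx"])@np.array([uv[0],uv[1],1.]);return o,d/np.linalg.norm(d)
def onz(n,uv,z):
    o,d=ray(n,uv);return o+d*(z-o[2])/d[2]
def tri(l):
    A=np.zeros((3,3));b=np.zeros(3)
    for o,d in l:
        M=np.eye(3)-np.outer(d,d);A+=M;b+=M@o
    X=np.linalg.solve(A,b);return X,[np.linalg.norm((np.eye(3)-np.outer(d,d))@(X-o)) for o,d in l]
def wpose(s):
    q=s["orientation"];return Ro.from_quat([q[1],q[2],q[3],q[0]]).as_matrix(),np.array(s["tcp_pos"])
def wray(s,uv):
    K=np.array(P["wrist"]["mtx"]);M=np.array(P["wrist"]["mount"]);R,t=wpose(s)
    x=(uv[0]-K[0,2])/K[0,0];y=(uv[1]-K[1,2])/K[1,1];r=np.hypot(x,y)
    d=np.array([x/r*np.sin(r),y/r*np.sin(r),np.cos(r)]) if r>1e-9 else np.array([0,0,1.])
    return R@M[:3,3]+t,R@M[:3,:3]@d
def wproj(s,X):
    K=np.array(P["wrist"]["mtx"]);M=np.array(P["wrist"]["mount"]);R,t=wpose(s)
    c=((np.atleast_2d(X)-t)@R-M[:3,3])@M[:3,:3]
    rho=np.hypot(c[:,0],c[:,1]);th=np.arctan2(rho,c[:,2])
    return np.c_[K[0,2]+K[0,0]*th*c[:,0]/rho,K[1,2]+K[1,1]*th*c[:,1]/rho]
def crop(im,c,w,h,s,name):
    x0=max(0,int(c[0]-w/2));y0=max(0,int(c[1]-h/2))
    cv2.imwrite(name,cv2.resize(im[y0:y0+h,x0:x0+w],None,fx=s,fy=s,interpolation=cv2.INTER_CUBIC));print(name,"origin",x0,y0,"scale",s)
E
python3 - <<'E'
from h import *
for n in ("top","scene"):
    for nm in ("hanger_arm","upright","mug_b","matchbox","kitchen_timer","spice_1"):
        for r in finder.regions_of(n,nm):
            m=r["pixels"];ys,xs=np.nonzero(m)
            print(n,nm,round(r["conf"],2),np.round(r["point"],1),m.sum(),xs.min(),xs.max(),ys.min(),ys.max(), onz(n,r["point"],0.0).round(3))
            if nm in("hanger_arm","upright"): np.save(f"m_{n}_{nm}_{int(r['point'][0])}.npy",m)
t=cv2.imread("pics/top0.png");s=cv2.imread("pics/scene0.png")
crop(t,(338,305),90,90,7,"pics/c1.png");crop(t,(270,243),90,90,7,"pics/c2.png")
crop(s,(304,280),80,80,7,"pics/c3.png");crop(s,(315,225),80,90,6,"pics/c4.png")
E
```

```text
top hanger_arm 0.77 [484.7 188.8] 1288 458 506 150 232 [ 0.8   -0.094  0.   ]
top hanger_arm 0.75 [338.6 306.5] 442 326 350 277 336 [0.473 0.237 0.   ]
top hanger_arm 0.43 [270.  245.7] 3138 234 308 208 282 [0.602 0.416 0.   ]
top upright 0.56 [272.9 243.4] 2939 235 307 210 281 [0.609 0.409 0.   ]
top mug_b 0.61 [186.2 279. ] 1496 167 207 257 310 [0.501 0.604 0.   ]
top mug_b 0.38 [282.8 340.9] 363 272 297 329 351 [0.38  0.358 0.   ]
top matchbox 0.88 [285. 340.] 410 271 299 327 351 [0.383 0.353 0.   ]
top kitchen_timer 0.9 [371.9 242.7] 590 358 385 229 256 [0.635 0.172 0.   ]
top spice_1 0.93 [365.5 196.9] 519 355 375 182 212 [0.749 0.197 0.   ]
top spice_1 0.73 [340.4 216.8] 489 331 349 199 228 [0.692 0.254 0.   ]
scene hanger_arm 0.69 [469.3 292.3] 1721 446 503 261 328 [ 0.817 -0.023  0.   ]
scene hanger_arm 0.59 [301.1 274.6] 794 281 325 257 303 [0.492 0.297 0.   ]
scene upright 0.56 [315.3 239. ] 1893 286 340 192 259 [0.626 0.435 0.   ]
scene upright 0.36 [259.7 278.1] 247 246 269 271 284 [0.389 0.348 0.   ]
scene mug_b 0.91 [253.  217.8] 981 231 267 198 237 [0.525 0.67  0.   ]
scene matchbox 0.71 [258.3 278.7] 225 246 269 271 284 [0.384 0.348 0.   ]
scene kitchen_timer 0.68 [361.7 245.8] 545 358 374 227 263 [0.721 0.321 0.   ]
scene spice_1 0.86 [391.1 246.3] 619 383 400 229 268 [0.792 0.268 0.   ]
scene spice_1 0.67 [364.7 246.3] 541 358 374 227 263 [0.727 0.314 0.   ]
scene spice_1 0.27 [302.4 275.9] 773 281 325 257 303 [0.492 0.29  0.   ]
pics/c1.png origin 293 260 scale 7
pics/c2.png origin 225 198 scale 7
pics/c3.png origin 264 240 scale 7
pics/c4.png origin 275 180 scale 6
```

View pics/c1.png

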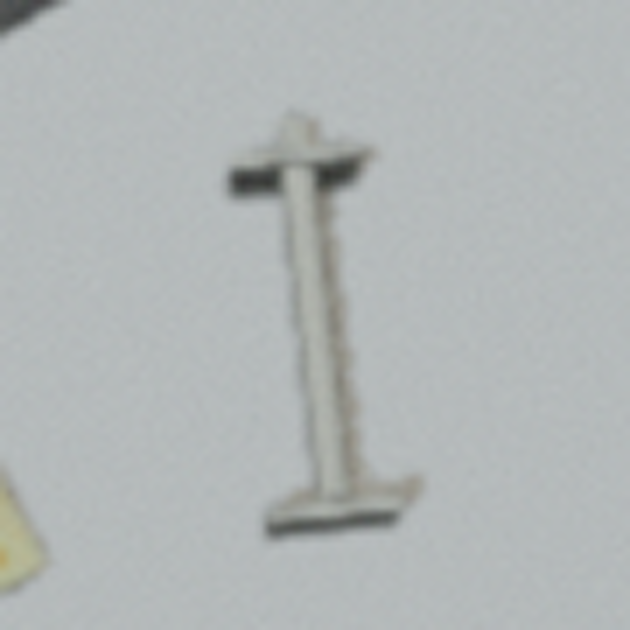

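View pics/c2.png

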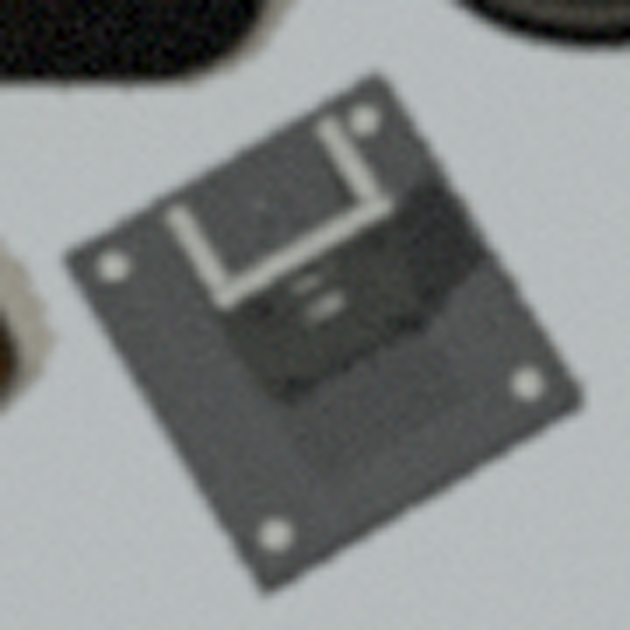

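View pics/c3.png

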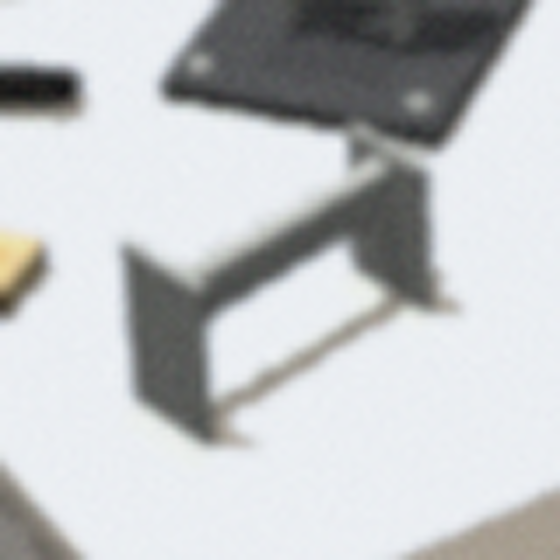

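View pics/c4.png

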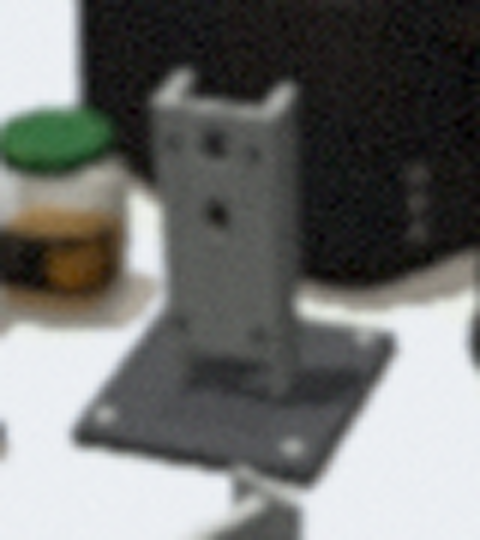

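The arm candidates in the top view are (338,305), small and on the worktop, and (485,190), larger and on the stove. I choose the small one. The crop shows its tab end pointing away from the robot, at about (335,277). Next I fit model poses.

```bash
cat >> h.py <<'E'
def box(x0,x1,y0,y1,z0,z1): return np.array([[x,y,z] for x in (x0,x1) for y in (y0,y1) for z in (z0,z1)])/1000.
ARM=[box(55,60,-22,22,0,70),box(-60,-55,-22,22,0,76),box(-55,55,-5,5,40,64),box(60,67,-4,4,52,60),box(67,72,-4,4,44,60),box(60,67,-4,4,12,20),box(67,72,-4,4,4,20)]
UPR=[box(-50,90,-65,65,0,12),box(5,36,-30,-25,12,175),box(5,36,25,30,12,175),box(0,5,-30,30,30,167)]
def place(B,x,y,z,yaw):
    R=Ro.from_euler("z",yaw).as_matrix();return [b@R.T+[x,y,z] for b in B]
def sil(n,B,shape=(480,640),ss=4):
    im=np.zeros((shape[0]*ss,shape[1]*ss),np.uint8)
    for b in B:
        h=cv2.convexHull(((proj(n,b)+.5)*ss-.5).astype(np.float32)).round().astype(np.int32);cv2.fillConvexPoly(im,h,255)
    return cv2.resize(im,(shape[1],shape[0]),interpolation=cv2.INTER_AREA)/255.
EDG=[(i,j) for i in range(8) for j in range(i+1,8) if bin(i^j).count("1")==1]
def wire(im,pf,B,c,w,h,s,name,col=(0,0,255)):
    x0=int(c[0]-w/2);y0=int(c[1]-h/2)
    o=cv2.resize(im[y0:y0+h,x0:x0+w],None,fx=s,fy=s,interpolation=cv2.INTER_CUBIC)
    for b in B:
        u=((pf(b)-[x0,y0]+.5)*s-.5)
        for i,j in EDG: cv2.line(o,tuple(int(v) for v in u[i]),tuple(int(v) for v in u[j]),col,1)
    cv2.imwrite(name,o)
E
cat > fit.py <<'E'
from h import *
from scipy.optimize import minimize
import glob
t=cv2.imread("pics/top0.png");s=cv2.imread("pics/scene0.png")
def fit(masks,B,p0):
    bl={n:cv2.GaussianBlur(m.astype(float),(0,0),1.5) for n,m in masks.items()}
    def f(p):
        return sum(((cv2.GaussianBlur(sil(n,place(B,p[0],p[1],p[3] if len(p)>3 else 0,p[2])),(0,0),1.5)-b)**2).sum() for n,b in bl.items())
    st=np.array([.01,.01,.1,.005][:len(p0)])
    return minimize(f,p0,method="Nelder-Mead",options=dict(initial_simplex=np.array([p0]+[np.array(p0)+st*np.eye(len(p0))[i] for i in range(len(p0))]),xatol=1e-4,maxiter=250))
mt=np.load("m_top_hanger_arm_338.npy");ms=np.load("m_scene_hanger_arm_301.npy")
for z in (0,1):
    p0=[.473,.237,.1]+[0]*z
    for mk in ({"top":mt,"scene":ms},{"top":mt},{"scene":ms}):
        r=fit(mk,ARM,p0);print("arm",z,list(mk),r.x.round(4),round(r.fun,1))
        if len(mk)==2: A=r.x
ut=np.load("m_top_upright_272.npy");us=np.load("m_scene_upright_315.npy")
for mk in ({"top":ut,"scene":us},{"top":ut},{"scene":us}):
    r=fit(mk,UPR,[.6,.41,.57]);print("upr",list(mk),r.x.round(4),round(r.fun,1))
    if len(mk)==2: U=r.x
np.save("A.npy",A);np.save("U.npy",U)
a=place(ARM,A[0],A[1],A[3],A[2]);u=place(UPR,U[0],U[1],0,U[2])
wire(t,lambda b:proj("top",b),a,(338,305),80,80,7,"pics/f1.png")
wire(s,lambda b:proj("scene",b),a,(304,280),80,80,7,"pics/f2.png")
wire(t,lambda b:proj("top",b),u,(270,243),90,90,6,"pics/f3.png")
wire(s,lambda b:proj("scene",b),u,(315,225),80,90,6,"pics/f4.png")
x=np.hstack([np.vstack([cv2.resize(cv2.imread(f"pics/f{i}.png"),(390,290)) for i in (k,k+1)]) for k in (1,3)])
cv2.imwrite("pics/f.png",x)
E
python3 fit.py
```

```text
arm 0 ['top', 'scene'] [0.4633 0.2376 0.2232] 52.5
arm 0 ['top'] [0.4633 0.2394 0.1958] 4.9
arm 0 ['scene'] [0.462  0.2314 0.2144] 4.6
arm 1 ['top', 'scene'] [ 0.4647  0.2389  0.2129 -0.0066] 11.2
arm 1 ['top'] [ 0.4632  0.2392  0.2032 -0.002 ] 4.2
arm 1 ['scene'] [ 0.4641  0.2359  0.2166 -0.0033] 4.2
upr ['top', 'scene'] [0.5887 0.3992 0.6714] 102.3
upr ['top'] [0.588  0.4008 0.6666] 47.6
upr ['scene'] [0.5895 0.3976 0.6529] 37.5
```

View pics/f.png

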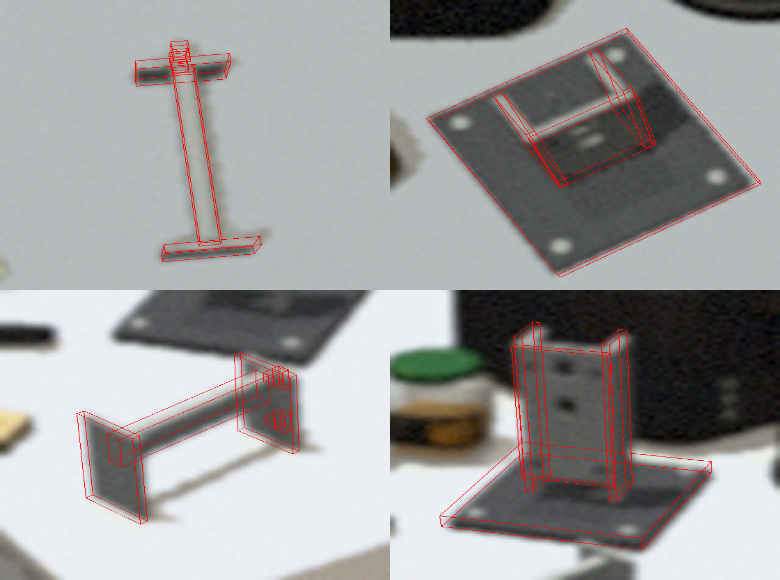

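Run:
```python
from h import *
s=readout.get_state();R,t=wpose(s);print(R.round(3),t)
print("tool z yaw",np.arctan2(R[1,2],R[0,2]))
A=np.load("A.npy");U=np.load("U.npy");print(A,U)
```

```text
[[ 0.     0.333  0.943]
 [ 0.     0.943 -0.333]
 [-1.     0.     0.   ]] [0.19166153 0.54215976 0.23133044]
tool z yaw -0.3397801369796845
[ 0.46471936  0.23890352  0.21291134 -0.00658364] [0.58866012 0.39917473 0.67135879]
```

drive_tool(moves=[[[0.0, -0.05, 0.07, -0.15, 0, 0, 0], [0.0, -0.08, 0.12, -0.3, 0, 0, 0], [0.0, -0.11, 0.17, -0.45, 0, 0, 0], [0.0, -0.13, 0.22, -0.55, 0, 0, 0], [0.0, -0.16, 0.27, -0.55, 0, 0, 0]]])

```text
clock: 1.38
tcp_pos: [0.3931, 0.3015, 0.2316]
orientation: [0.704, -0.074, 0.703, 0.075]
wrist_force: [-0.1, 1.1, -0.3]
finger_gap: 0.0853
```

Run:
```python
from h import *
s=readout.get_state();im=cams.read_camera("wrist");cv2.imwrite("pics/w1.png",im)
np.save("s1.npy",s,allow_pickle=True)
print(wpose(s))
for nm in ("hanger_arm","upright"):
    for r in finder.regions_of("wrist",nm):
        ys,xs=np.nonzero(r["pixels"]);print(nm,round(r["conf"],2),np.round(r["point"],1),xs.min(),xs.max(),ys.min(),ys.max());np.save(f"mw1_{nm}_{int(r['point'][0])}.npy",r["pixels"])
```

```text
(array([[ 1.22174940e-03, -2.09711180e-01,  9.77762614e-01],
       [ 8.40003335e-04,  9.77763214e-01,  2.09710259e-01],
       [-9.99998901e-01,  5.65110474e-04,  1.37073971e-03]]), array([0.39306286, 0.30151459, 0.23163106]))
hanger_arm 0.94 [241.4 271.9] 209 271 199 337
hanger_arm 0.83 [ 28.6 393.6] 0 61 343 455
upright 0.57 [372.2 378.3] 301 429 320 435
upright 0.52 [242.8 271.9] 209 272 200 337
```

View pics/w1.png

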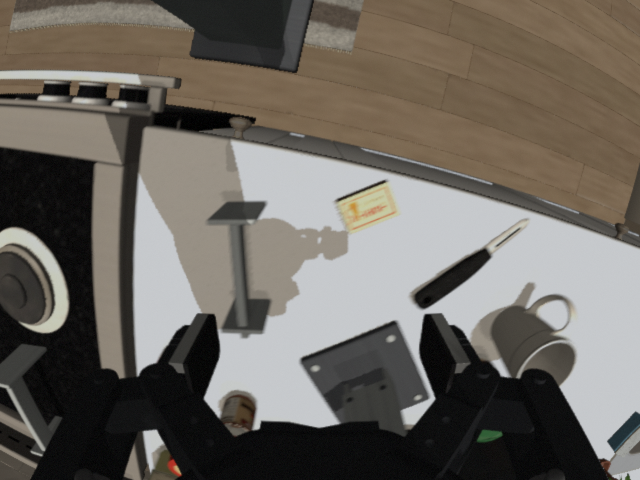

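The wrist view shows the arm at (241,270) with its tab end at (247,333), and the upright at (372,378). I refine the fit with this mask.

```bash
cat > fit2.py <<'E'
from h import *
from scipy.optimize import minimize
def silp(pf,B,ss=4):
    im=np.zeros((480*ss,640*ss),np.uint8)
    for b in B:
        h=cv2.convexHull(((pf(b)+.5)*ss-.5).astype(np.float32)).round().astype(np.int32);cv2.fillConvexPoly(im,h,255)
    return cv2.resize(im,(640,480),interpolation=cv2.INTER_AREA)/255.
def fit(ms,B,p0):
    bl=[(pf,cv2.GaussianBlur(m.astype(float),(0,0),1.5)) for pf,m in ms]
    def f(p): return sum(((cv2.GaussianBlur(silp(pf,place(B,p[0],p[1],p[3] if len(p)>3 else 0,p[2])),(0,0),1.5)-b)**2).sum()/b.sum() for pf,b in bl)
    st=np.array([.01,.01,.1,.005][:len(p0)])
    return minimize(f,p0,method="Nelder-Mead",options=dict(initial_simplex=np.array([p0]+[np.array(p0)+st*np.eye(len(p0))[i] for i in range(len(p0))]),xatol=1e-4,maxiter=250))
if __name__=="__main__":
    s=np.load("s1.npy",allow_pickle=True).item();im=cv2.imread("pics/w1.png")
    W=(lambda b:wproj(s,b),np.load("mw1_hanger_arm_241.npy"));T=(lambda b:proj("top",b),np.load("m_top_hanger_arm_338.npy"));S=(lambda b:proj("scene",b),np.load("m_scene_hanger_arm_301.npy"))
    for k,ms in dict(W=[W],WT=[W,T],WTS=[W,T,S]).items():
        for z in (0,1):
            r=fit(ms,ARM,[.464,.238,.21]+[0]*z);print(k,z,r.x.round(4),round(r.fun,4))
    r=fit([W],ARM,[.464,.238,.21]);A=r.x
    U=np.load("U.npy")
    wire(im,W[0],place(ARM,A[0],A[1],0,A[2]),(240,270),130,170,4,"pics/g1.png")
    wire(im,W[0],place(UPR,U[0],U[1],0,U[2]),(365,375),150,120,5,"pics/g2.png")
E
python3 fit2.py
```

```text
W 0 [0.4634 0.2396 0.2083] 0.0231
W 1 [ 0.4666  0.2384  0.2147 -0.0079] 0.0088
WT 0 [0.4634 0.2395 0.2105] 0.0348
WT 1 [ 0.4636  0.2394  0.2116 -0.0019] 0.0288
WTS 0 [0.4641 0.239  0.2115] 0.1108
WTS 1 [ 0.4653  0.2391  0.2092 -0.0062] 0.0346
```

View pics/g1.png

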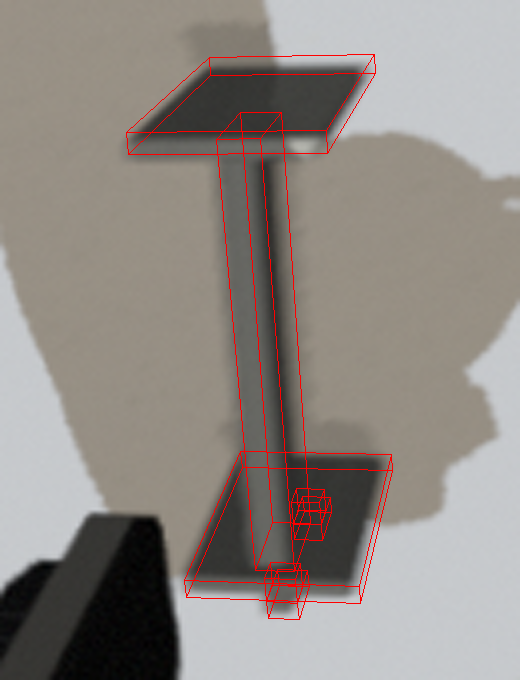

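View pics/g2.png

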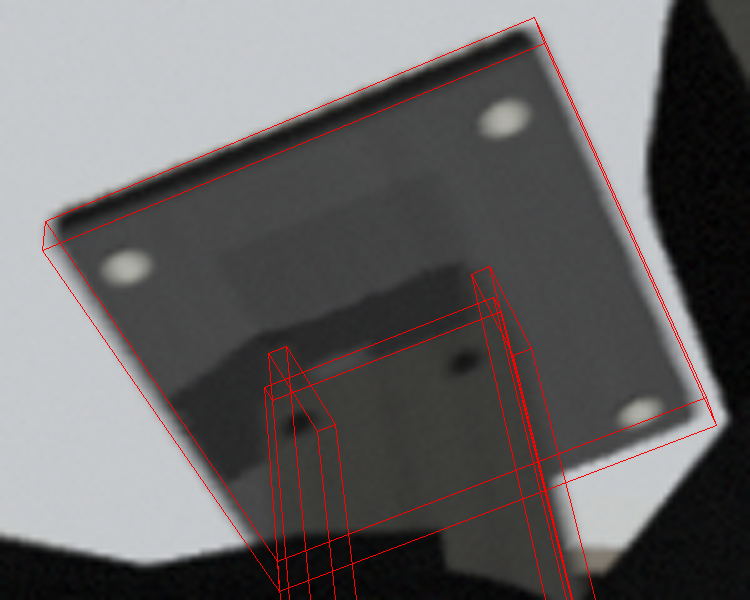

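```bash
cat > fit3.py <<'E'
from h import *
from fit2 import silp
from scipy.optimize import minimize
s=np.load("s1.npy",allow_pickle=True).item()
def fitg(ms,B,p0,st):
    bl=[(pf,cv2.GaussianBlur(m.astype(float),(0,0),1.5)) for pf,m in ms]
    def f(p): return sum(((cv2.GaussianBlur(silp(pf,place([b*p[4] for b in B],p[0],p[1],p[3],p[2])),(0,0),1.5)-b)**2).sum()/b.sum() for pf,b in bl)
    return minimize(f,p0,method="Nelder-Mead",options=dict(initial_simplex=np.array([p0]+[np.array(p0)+np.array(st)*np.eye(len(p0))[i] for i in range(len(p0))]),xatol=1e-4,maxiter=400))
pf={"w":lambda b:wproj(s,b),"t":lambda b:proj("top",b),"s":lambda b:proj("scene",b)}
m={"w":np.load("mw1_hanger_arm_241.npy"),"t":np.load("m_top_hanger_arm_338.npy"),"s":np.load("m_scene_hanger_arm_301.npy")}
for k in ("wts","wt","ts","ws"):
    r=fitg([(pf[c],m[c]) for c in k],ARM,[.464,.238,.21,0,1],[.01,.01,.1,.005,.03]);print(k,r.x.round(4),round(r.fun,4))
E
python3 fit3.py
```

```text
wts [ 0.4648  0.2391  0.2127 -0.0048  0.9854] 0.0296
wt [0.4627 0.2396 0.2132 0.0018 0.9743] 0.0162
ts [ 0.4647  0.2391  0.2081 -0.006   0.9848] 0.0144
ws [ 0.4656  0.2388  0.2128 -0.0058  0.9899] 0.0119
```

drive_tool(moves=[[[0.0, -0.04, 0.04, 0, 0, 0, 0], [0.03, -0.076, 0.065, 0, 0, 0, 0], [0.07, -0.076, 0.065, 0, 0, 0, 0], [0.1, -0.076, 0.065, 0, 0, 0, 0], [0.1, -0.076, 0.065, 0, 0, 0, 0]]])

```text
clock: 2.15
tcp_pos: [0.4699, 0.2399, 0.1292]
orientation: [0.702, -0.073, 0.705, 0.072]
wrist_force: [0.8, -0.1, 0.4]
finger_gap: 0.0852
```

Run:
```python
from h import *
s=readout.get_state();im=cams.read_camera("wrist");cv2.imwrite("pics/w2.png",im)
R,t=wpose(s);print(R.round(4),t)
A=[.4645,.239,.212]
wire(im,lambda b:wproj(s,b),place(ARM,A[0],A[1],0,A[2]),(320,240),640,480,1,"pics/g3.png")
g=np.array([.4645+.008*np.cos(.212),.239+.008*np.sin(.212),.033]);print((g-t)@R)
```

```text
[[-5.000e-03 -2.042e-01  9.789e-01]
 [-1.200e-03  9.789e-01  2.042e-01]
 [-1.000e+00 -1.000e-04 -5.200e-03]] [0.46988379 0.23993472 0.12919051]
[0.09617606 0.00024826 0.00303618]
```

View pics/g3.png

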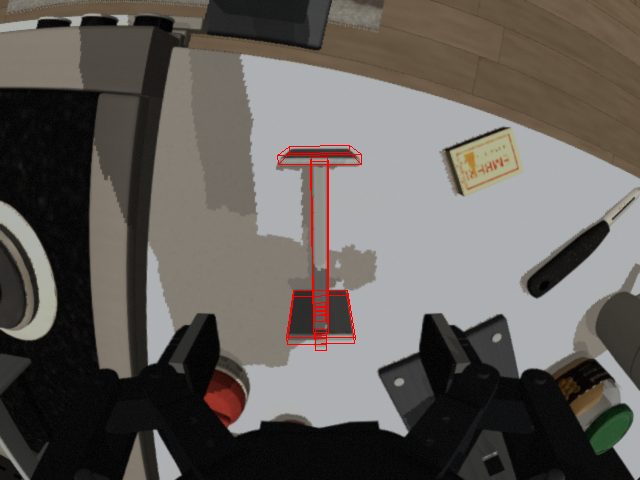

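The overlay sits on the arm (bar at column 320, tabs at about (321,342)). I descend and grip.

drive_tool(moves=[[[0.03, 0.0, 0.003, 0, 0, 0, 0], [0.06, 0.0, 0.003, 0, 0, 0, 0], [0.085, 0, 0.003, 0, 0, 0, 0], [0.096, 0, 0.003, 0, 0, 0, 0], [0.096, 0, 0.003, 0, 0, 0, 0]]])

```text
clock: 2.82
tcp_pos: [0.4742, 0.2415, 0.0357]
orientation: [0.703, -0.073, 0.704, 0.073]
wrist_force: [-0.1, 0.2, -0.1]
finger_gap: 0.0852
```

drive_tool(moves=[[[0, 0.0, 0.0, 0, 0, 0, 120], [0, 0.0, 0, 0, 0, 0, 200], [0, 0, 0, 0, 0, 0, 255], [0, 0, 0, 0, 0, 0, 255], [0, 0, 0, 0, 0, 0, 255]]], squeeze=60)

```text
clock: 3.45
tcp_pos: [0.4744, 0.2415, 0.0361]
orientation: [0.703, -0.073, 0.704, 0.073]
wrist_force: [-0.4, -0.3, 3.6]
finger_gap: 0.0089
```

drive_tool(moves=[[[-0.02, 0.0, 0.0, 0, 0, 0, 255], [-0.06, 0.0, 0, 0, 0, 0, 255], [-0.11, 0, 0, 0, 0, 0, 255], [-0.14, 0, 0, 0, 0, 0, 255], [-0.14, 0, 0, 0, 0, 0, 255]]])

```text
clock: 4.08
tcp_pos: [0.4761, 0.242, 0.1782]
orientation: [0.705, -0.072, 0.702, 0.073]
wrist_force: [-0.2, 0.2, -2.0]
finger_gap: 0.0087
```

Run:
```python
from h import *
s=readout.get_state();im=cams.read_camera("wrist");cv2.imwrite("pics/w3.png",im);np.save("s3.npy",s,allow_pickle=True)
R,t=wpose(s);print(R.round(4),t,s["wrist_force"],s["finger_gap"])
for r in finder.regions_of("wrist","upright")[:2]: print(r["conf"],r["point"])
```

```text
[[ 3.600e-03 -2.049e-01  9.788e-01]
 [ 1.500e-03  9.788e-01  2.049e-01]
 [-1.000e+00  8.000e-04  3.800e-03]] [0.47610264 0.24197669 0.17819991] [-0.21771134  0.16687641 -2.00343632] 0.008684438052844929
0.73 [457.7, 341.9]
```

View pics/w3.png

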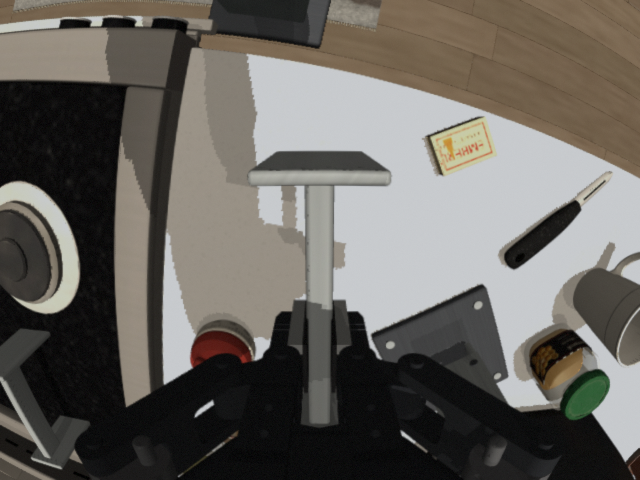

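The arm is held (gap 8.7 mm, -2 N load). I move to a side view of the strip front with the tool pitched, so I can measure the slots.

drive_tool(moves=[[[-0.02, 0.04, -0.03, 0, 0, 0, 255], [-0.03, 0.08, -0.03, -0.08, -0.09, 0, 255], [-0.03, 0.12, -0.03, -0.2, -0.22, 0.02, 255], [-0.02, 0.16, -0.01, -0.33, -0.36, 0.06, 255], [-0.017, 0.186, 0.02, -0.445, -0.495, 0.113, 255]]])

```text
clock: 4.8
tcp_pos: [0.4527, 0.4286, 0.1889]
orientation: [0.812, -0.167, 0.483, 0.28]
wrist_force: [1.1, -0.4, -2.8]
finger_gap: 0.0087
```

drive_tool(moves=[[[0, 0, 0, 0, 0, 0, 255], [0, 0, 0, 0, 0, 0, 255], [0, 0, 0, 0, 0, 0, 255], [0, 0, 0, 0, 0, 0, 255], [0, 0, 0, 0, 0, 0, 255]]])

```text
clock: 5.42
tcp_pos: [0.4531, 0.4285, 0.1892]
orientation: [0.812, -0.167, 0.483, 0.28]
wrist_force: [0.2, 0.0, -2.1]
finger_gap: 0.0086
```

Run:
```python
from h import *
s=readout.get_state();im=cams.read_camera("wrist");cv2.imwrite("pics/w4.png",im);np.save("s4.npy",s,allow_pickle=True)
R,t=wpose(s);print(R.round(4),t,s["wrist_force"],s["finger_gap"])
for r in finder.regions_of("wrist","upright")[:2]: print(r["conf"],r["point"]);np.save("mw4.npy",r["pixels"]);break
```

```text
[[ 3.759e-01 -6.163e-01  6.920e-01]
 [ 2.936e-01  7.875e-01  5.418e-01]
 [-8.789e-01 -5.000e-04  4.770e-01]] [0.45307991 0.42851905 0.18923074] [ 0.19686994  0.02356431 -2.10641974] 0.008633166058814484
0.86 [201.1, 243.0]
```

View pics/w4.png

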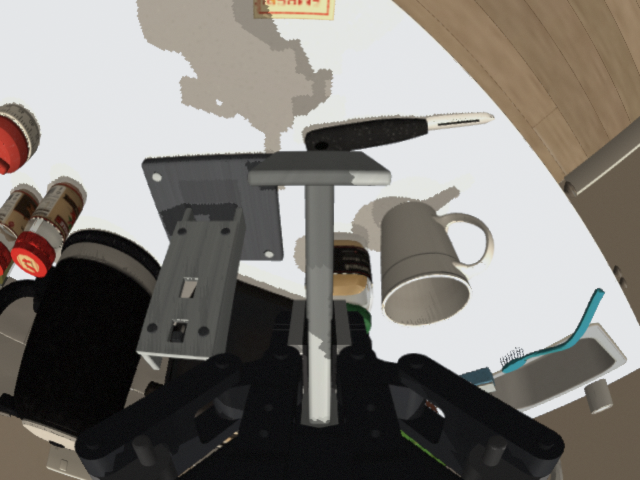

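The strip is seen from the front, top down in the image: lower slot at (188,287), upper slot with the catch at (178,331), four screws around it. Zooming in.

Run:
```python
from h import *
im=cv2.imread("pics/w4.png");crop(im,(200,260),150,230,5,"pics/c5.png")
im2=cv2.imread("pics/c5.png");print(im2.shape);cv2.imwrite("pics/c5a.png",im2[550:1150,:])
s=np.load("s4.npy",allow_pickle=True).item();U=np.load("U.npy")
wire(im,lambda b:wproj(s,b),place(UPR,U[0],U[1],0,U[2]),(205,260),160,230,2.6 if 0 else 3,"pics/c6.png")
a=cv2.imread("pics/c6.png");print(a.shape);cv2.imwrite("pics/c6.png",a[:600])
```

```text
pics/c5.png origin 125 145 scale 5
(1150, 750, 3)
(690, 480, 3)
```

View pics/c5a.png

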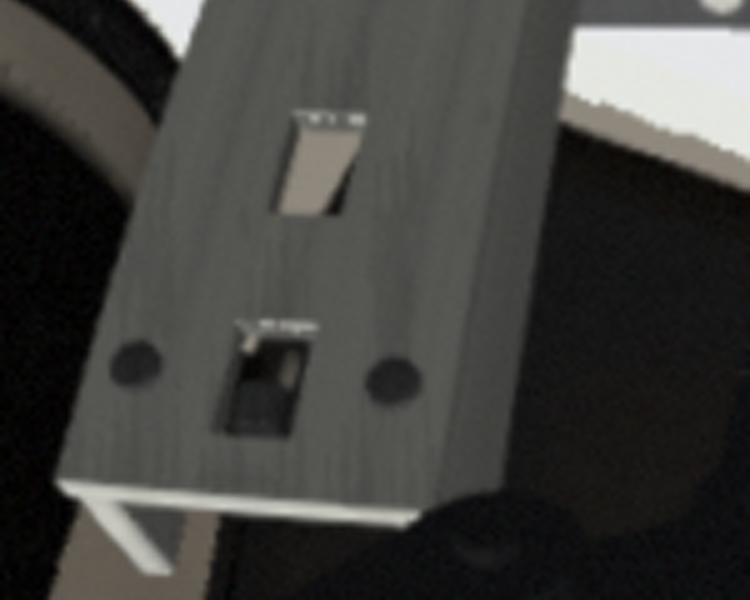

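View pics/c6.png

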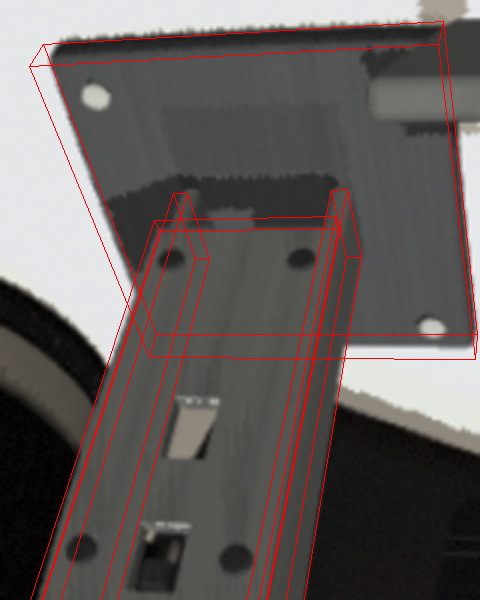

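Run:
```python
import cv2
im2=cv2.imread("pics/c5.png");cv2.imwrite("pics/c5b.png",im2[0:560,:])
```

```text
(no output)
```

View pics/c5b.png

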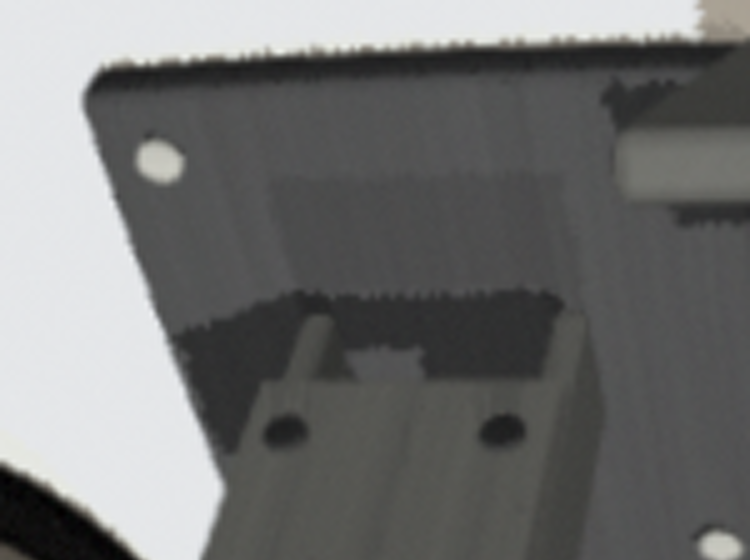

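```bash
cat > fitu.py <<'E'
from h import *
from scipy.optimize import least_squares
s=np.load("s4.npy",allow_pickle=True).item()
a=lambda u,v:(125+(u+.5)/5-.5,145+(550+v+.5)/5-.5)
b=lambda u,v:(125+(u+.5)/5-.5,145+(v+.5)/5-.5)
F=[(a(297,112),-6.5,97),(a(367,117),6.5,97),(a(270,213),-6.5,117),(a(343,214),6.5,117),
(a(238,320),-6.5,137),(a(317,324),6.5,137),(a(213,432),-6.5,157),(a(291,437),6.5,157),
(a(57,481),-30,167),(b(265,382),-30,30),(b(545,382),30,30)]
uv=np.array([f[0] for f in F]);Y=np.array([f[1] for f in F])/1e3;Z=np.array([f[2] for f in F])/1e3
def X(p,sc=1):
    c,si=np.cos(p[2]),np.sin(p[2]);y=Y*sc
    return np.c_[p[0]-si*y,p[1]+c*y,Z*sc+p[3]]
names=["free"]
if __name__=="__main__":
    f=lambda p:(wproj(s,X(p))-uv).ravel()
    r=least_squares(f,[.589,.399,.66,0],loss="soft_l1",x_scale=[.01,.01,.1,.01]);print(r.x.round(4));print(f(r.x).reshape(-1,2).round(1).tolist())
    g=lambda p:(wproj(s,X(p,p[4]))-uv).ravel()
    r2=least_squares(g,list(r.x)+[1],loss="soft_l1",x_scale=[.01,.01,.1,.01,.02]);print("scale",r2.x.round(4));print(g(r2.x).reshape(-1,2).round(1).tolist())
    m=slice(0,8)
    h=lambda p:(wproj(s,X(p))-uv)[:8].ravel()
    r3=least_squares(h,r.x);print("slots only",r3.x.round(4),h(r3.x).reshape(-1,2).round(1).tolist())
    # foot left & front edges check
    for p in (r.x,):
        R=Ro.from_euler("z",p[2]).as_matrix()
        for q in ([-50,-65,12],[-50,65,12],[90,-65,12],[-50,-65,0]): print(q,wproj(s,R@np.array(q)/1e3+[p[0],p[1],0]).round(1))
    print("img foot pts",b(88,105),b(222,488),b(95,98),b(700,65))
    np.save("Uf.npy",r.x)
    # scene check of slots
    sc=cams.camera_params("scene")
    R=Ro.from_euler("z",r.x[2]).as_matrix()
    for q in ([0,0,107],[0,0,142]): print("scene",proj("scene",R@np.array(q)/1e3+[r.x[0],r.x[1],r.x[3]]).round(1), proj("top",R@np.array(q)/1e3+[r.x[0],r.x[1],r.x[3]]).round(1))
E
python3 fitu.py
```

```text
[ 5.928e-01  4.022e-01  6.608e-01 -6.000e-04]
[[-0.5, 0.4], [-0.0, -0.3], [-0.6, -0.1], [-0.2, 0.3], [0.3, -0.2], [-0.0, -0.2], [-0.3, 0.1], [0.1, 0.3], [0.3, -0.6], [-0.0, 0.4], [3.7, -0.1]]
scale [ 0.6     0.404   0.6608 -0.0084  1.0287]
[[-0.5, 0.4], [-0.0, -0.3], [-0.6, -0.1], [-0.2, 0.3], [0.3, -0.2], [-0.0, -0.2], [-0.3, 0.1], [0.1, 0.3], [0.3, -0.6], [-0.0, 0.4], [3.7, -0.1]]
slots only [ 0.5929  0.4023  0.6717 -0.0007] [[-0.4, 0.4], [0.1, -0.3], [-0.4, -0.1], [-0.0, 0.2], [0.5, -0.2], [0.1, -0.3], [-0.1, 0.1], [0.2, 0.2]]
[-50, -65, 12] [[136.3 170.7]]
[-50, 65, 12] [[271.9 165.1]]
[90, -65, 12] [[174.6 266.2]]
[-50, -65, 0] [[140.7 163.2]]
img foot pts (142.2, 165.6) (169.0, 242.2) (143.6, 164.2) (264.6, 157.6)
scene [[310.7 216.3]] [[271.1 239.6]]
scene [[310.3 205.8]] [[269.7 235.8]]
```

drive_tool(moves=[[[-0.025, 0, 0.013, 0, 0, 0, 255], [-0.05, 0, 0.027, 0, 0, 0, 255], [-0.062, 0, 0.033, 0, 0, 0, 255], [-0.062, 0, 0.033, 0, 0, 0, 255], [-0.062, 0, 0.033, 0, 0, 0, 255]]])

```text
clock: 6.15
tcp_pos: [0.4517, 0.4277, 0.2577]
orientation: [0.812, -0.167, 0.484, 0.28]
wrist_force: [0.9, -0.1, -2.1]
finger_gap: 0.0086
```

Run:
```python
from h import *
s=readout.get_state();im=cams.read_camera("wrist");cv2.imwrite("pics/w5.png",im);np.save("s5.npy",s,allow_pickle=True)
R,t=wpose(s);print(t,s["qvel"].round(4))
x0,y0=110,120
c=cv2.resize(im[y0:y0+240,x0:x0+150],None,fx=5,fy=5,interpolation=cv2.INTER_CUBIC)
cv2.imwrite("pics/c7a.png",c[:600]);cv2.imwrite("pics/c7b.png",c[600:])
```

```text
[0.45171996 0.42766613 0.25768633] [ 0.0009  0.0049 -0.0092  0.0003 -0.0013  0.001 ]
```

View pics/c7a.png

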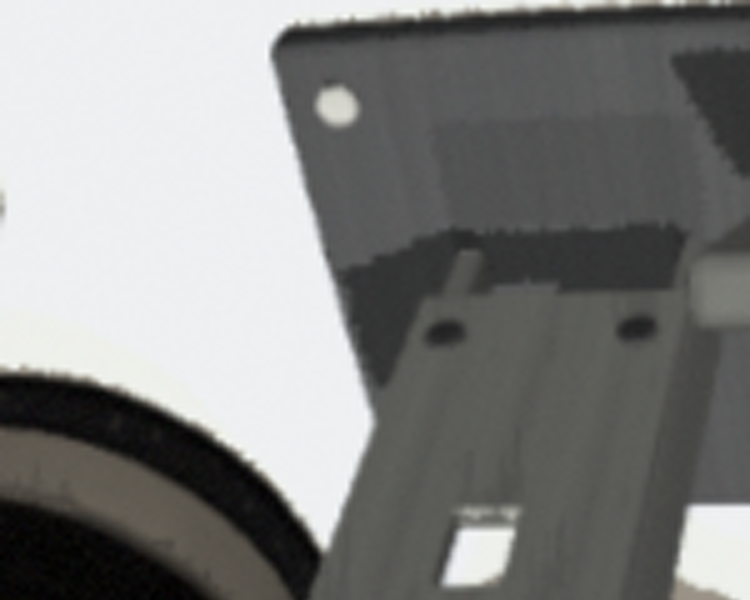

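View pics/c7b.png

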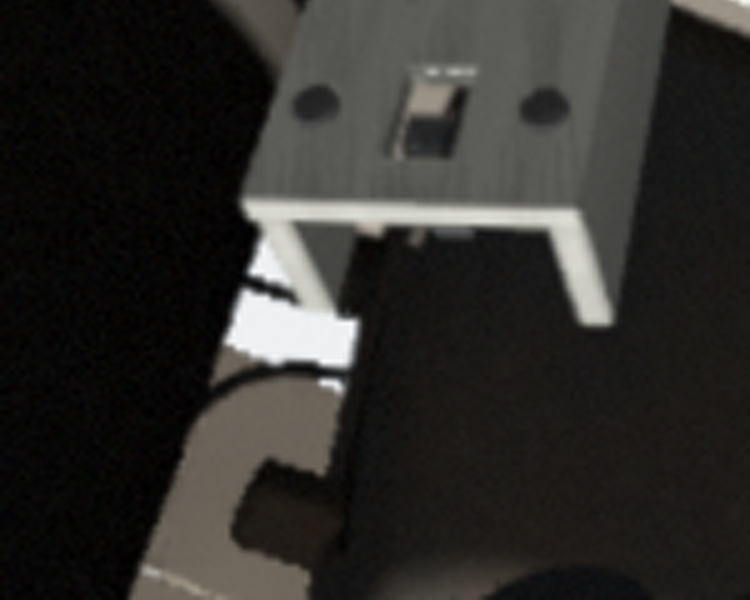

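The strip's top edge looks flush with the cheek tops (z 175), which suggests a shift of about +8 mm. I check this with a two-view bundle.

```bash
cat > fitv.py <<'E'
from h import *
from scipy.optimize import least_squares
S=[np.load("s4.npy",allow_pickle=True).item(),np.load("s5.npy",allow_pickle=True).item()]
a=lambda u,v:(125+(u+.5)/5-.5,145+(550+v+.5)/5-.5)
b=lambda u,v:(125+(u+.5)/5-.5,145+(v+.5)/5-.5)
c=lambda u,v:(110+(u+.5)/5-.5,120+(v+.5)/5-.5)
d=lambda u,v:c(u,v+600)
# name: view, pix, x,y,z, kind (s=strip shift, u = upright)
F=[(0,a(297,112),0,-6.5,97,'s'),(0,a(367,117),0,6.5,97,'s'),(0,a(270,213),0,-6.5,117,'s'),(0,a(343,214),0,6.5,117,'s'),
(0,a(238,320),0,-6.5,137,'s'),(0,a(317,324),0,6.5,137,'s'),(0,a(213,432),0,-6.5,157,'s'),(0,a(291,437),0,6.5,157,'s'),
(0,a(57,481),0,-30,167,'s'),(0,b(265,382),0,-30,30,'s'),
(1,c(455,510),0,-6.5,97,'s'),(1,c(520,512),0,6.5,97,'s'),(1,c(440,585),0,-6.5,117,'s'),(1,c(502,585),0,6.5,117,'s'),
(1,d(410,70),0,-6.5,137,'s'),(1,d(478,68),0,6.5,137,'s'),(1,d(388,157),0,-6.5,157,'s'),(1,d(452,158),0,6.5,157,'s'),
(1,d(243,201),0,-30,167,'s'),(1,d(579,207),0,30,167,'s'),(1,c(420,297),0,-30,30,'s'),
(1,d(298,306),36,-30,175,'u'),(1,d(612,322),36,30,175,'u')]
foot=[(0,b(88,100),-50,-65,12,'u'),(1,c(274,45),-50,-65,12,'u')]
def run(F,scale=False,pr=1):
    uv=np.array([f[1] for f in F]);Q=np.array([f[2:5] for f in F])/1e3;v=np.array([f[0] for f in F]);st=np.array([f[5]=='s' for f in F])
    def res(p):
        q=Q.copy();q[st,2]+=p[4]
        if scale:q=q*p[5]
        X=q@Ro.from_euler("z",p[2]).as_matrix().T+[p[0],p[1],p[3]]
        o=np.zeros((len(F),2))
        for k in (0,1): o[v==k]=wproj(S[k],X[v==k])-uv[v==k]
        return o.ravel()
    p0=[.593,.402,.66,0,0]+([1] if scale else [])
    r=least_squares(res,p0,loss="soft_l1",x_scale=[.01,.01,.1,.01,.01]+([.02] if scale else []))
    if pr: print(r.x.round(4),"cost",round(r.cost,2));print(res(r.x).reshape(-1,2).round(1).tolist())
    return r.x
if __name__=="__main__":
    run(F);run(F,True);print("with foot");p=run(F+foot);run(F+foot,True);np.save("Uv.npy",p)
E
python3 fitv.py
```

```text
[ 0.5926  0.4022  0.6387 -0.0107  0.0102] cost 4.71
[[-0.5, 0.2], [0.2, -0.2], [-0.5, -0.2], [0.0, 0.4], [0.4, -0.3], [0.2, -0.1], [-0.3, 0.0], [0.3, 0.4], [0.0, -0.9], [-0.1, -0.1], [0.3, -0.0], [0.3, -0.3], [-1.4, 0.2], [-0.4, 0.4], [-0.4, -0.4], [-0.1, 0.3], [-1.1, -0.1], [0.4, 0.2], [-0.1, -0.7], [-0.0, 0.9], [1.1, 0.0], [1.2, 0.2], [0.7, 0.1]]
[ 0.5921  0.4021  0.6373 -0.0097  0.0101  0.9965] cost 4.65
[[-0.5, 0.3], [0.1, -0.1], [-0.5, -0.1], [0.0, 0.5], [0.4, -0.3], [0.2, -0.0], [-0.2, 0.0], [0.2, 0.4], [0.1, -1.0], [-0.1, -0.0], [0.3, -0.0], [0.3, -0.3], [-1.4, 0.1], [-0.4, 0.3], [-0.3, -0.5], [-0.1, 0.2], [-1.1, -0.2], [0.5, 0.1], [-0.1, -0.9], [-0.0, 0.8], [1.1, 0.0], [1.2, 0.1], [0.6, 0.2]]
with foot
[ 0.5933  0.4025  0.6382 -0.0111  0.0101] cost 6.56
[[-0.4, 0.3], [0.2, -0.1], [-0.4, -0.2], [0.1, 0.4], [0.5, -0.4], [0.2, -0.2], [-0.1, -0.2], [0.3, 0.2], [0.2, -1.1], [-0.0, 0.0], [0.3, 0.2], [0.2, -0.1], [-1.4, 0.3], [-0.4, 0.5], [-0.3, -0.3], [-0.1, 0.4], [-1.1, -0.1], [0.5, 0.2], [-0.0, -0.7], [-0.1, 0.9], [1.1, 0.2], [1.2, 0.2], [0.6, 0.2], [-1.1, -1.7], [-0.6, 0.0]]
[ 0.5919  0.4021  0.6332 -0.0085  0.0098  0.9909] cost 6.09
[[-0.4, 0.5], [0.1, 0.1], [-0.4, -0.0], [0.0, 0.6], [0.5, -0.3], [0.2, 0.0], [-0.1, -0.1], [0.3, 0.3], [0.3, -1.2], [-0.1, 0.3], [0.4, 0.1], [0.2, -0.2], [-1.3, 0.1], [-0.4, 0.4], [-0.2, -0.6], [-0.0, 0.2], [-1.0, -0.4], [0.5, -0.0], [0.2, -1.1], [-0.1, 0.7], [1.1, 0.2], [1.1, 0.1], [0.3, 0.2], [-1.1, -1.2], [-0.4, 0.2]]
```

```bash
cat > held.py <<'E'
from h import *
def cproj(T):
    K=np.array(P["wrist"]["mtx"]);M=np.array(P["wrist"]["mount"])
    c=(np.atleast_2d(T)-M[:3,3])@M[:3,:3];rho=np.hypot(c[:,0],c[:,1]);th=np.arctan2(rho,c[:,2])
    return np.c_[K[0,2]+K[0,0]*th*c[:,0]/rho,K[1,2]+K[1,1]*th*c[:,1]/rho]
def a2t(b,ox,oz,oy=0,pitch=0,roll=0,yaw=0):
    b=np.atleast_2d(b)@Ro.from_euler("xyz",[roll,pitch,yaw]).as_matrix().T
    return np.c_[ox-b[:,2],oy+b[:,1],oz+b[:,0]]
if __name__=="__main__":
    im=cv2.imread("pics/w5.png")
    for i,(ox,oz) in enumerate([(.036,-.008),(.044,-.008)]):
        wire(im,lambda b:cproj(a2t(b,ox,oz)),ARM[:3],(320,280),170,280,4,f"pics/h{i}.png")
    o=np.hstack([cv2.imread(f"pics/h{i}.png")[:600,100:500] for i in (0,1)]);cv2.imwrite("pics/h.png",o)
    crop(im,(320,170),160,60,5,"pics/h3.png")
E
python3 held.py
```

```text
pics/h3.png origin 240 140 scale 5
```

View pics/h.png

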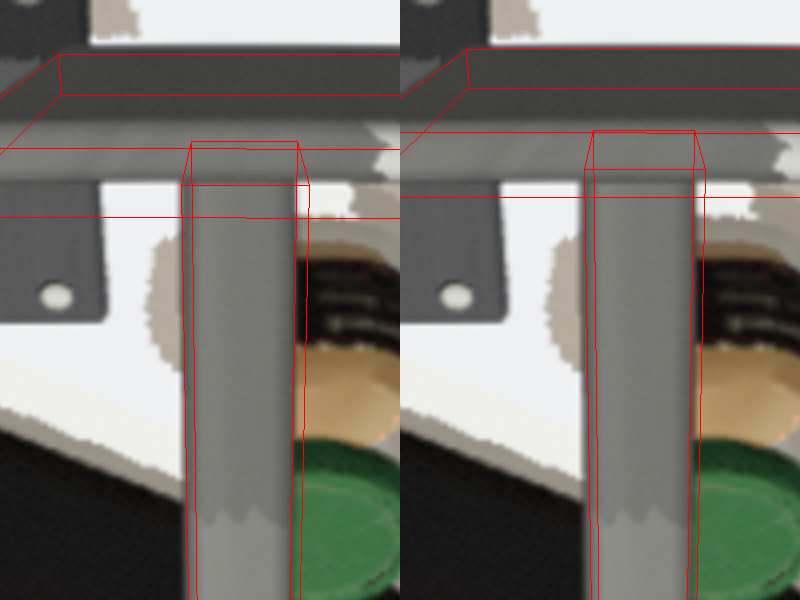

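View pics/h3.png

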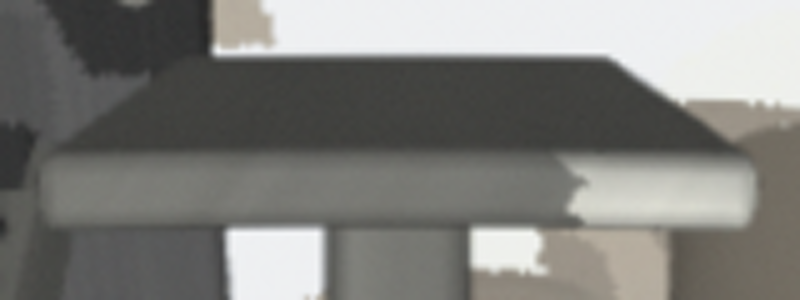

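```bash
cat > heldfit.py <<'E'
from held import *
from scipy.optimize import least_squares
k=lambda u,v:(240+(u+.5)/5-.5,140+(v+.5)/5-.5)
Q=np.array([[-60,-22,0],[-60,22,0],[-60,-22,76],[-60,22,76],[-55,-22,76],[-55,22,76],[-55,-5,64],[-55,5,64]])/1e3
uv=np.array([k(182,57),k(608,57),k(45,152),k(752,152),k(45,227),k(752,227),k(328,240),k(470,240)])
W=np.ones((8,2));W[6:,1]=0
def f(p,full): 
    q=cproj(a2t(Q,p[0],p[1],p[2],*(p[3:6] if full else (0,0,0))))
    return ((q-uv)*W).ravel()
r=least_squares(f,[.036,-.008,0],args=(0,),loss="soft_l1",x_scale=.01);print(r.x.round(4),f(r.x,0).reshape(-1,2).round(1).tolist())
r=least_squares(f,[.036,-.008,0,0,0,0],args=(1,),loss="soft_l1");print(r.x.round(4),f(r.x,1).reshape(-1,2).round(1).tolist())
E
python3 heldfit.py
```

```text
[ 0.0476 -0.0085 -0.0006] [[0.2, -0.5], [1.3, -0.5], [-0.2, -0.2], [-0.0, -0.2], [0.4, 0.5], [-0.6, 0.6], [-0.6, -0.0], [0.3, -0.0]]
[ 0.0473 -0.0082 -0.0009 -0.0045 -0.0057 -0.0003] [[-0.5, 0.0], [0.6, 0.0], [-0.0, -0.4], [0.2, -0.4], [0.6, 0.4], [-0.4, 0.4], [-0.6, -0.0], [0.3, -0.0]]
```

In the wrist camera's frame the held arm's origin lies 47.5 mm below the TCP, and the strip is shifted about +10 mm relative to the foot. From that I work out the pre-insertion move.

```bash
cat > plan.py <<'E'
from h import *
import sys
U=np.array([.5928,.4022]);yaw=.645
def tgt(xu,yu,z,yaw=yaw):
    c,s=np.cos(yaw),np.sin(yaw);return np.array([U[0]+c*xu-s*yu,U[1]+s*xu+c*yu,z])
def Rt(yaw=yaw):
    c,s=np.cos(yaw),np.sin(yaw);return np.array([[0,-s,c],[0,c,s],[-1,0,0]])
def delta(xu,yu,z):
    s=readout.get_state();R,t=wpose(s)
    print("tcp",t.round(4),"d",((tgt(xu,yu,z)-t)@R).round(4),"rot",Ro.from_matrix(R.T@Rt()).as_rotvec().round(4),"F",s["wrist_force"].round(1),"up:",[round(v,4) for v in uf(t)],"clock",s["clock"])
def uf(t):
    c,s=np.cos(yaw),np.sin(yaw);e=t[:2]-U;return e@[c,s],e@[-s,c],t[2]
if __name__=="__main__": delta(*map(float,sys.argv[1:4]))
E
python3 plan.py -.085 .0007 .235; python3 plan.py -.085 .08 .235
```

```text
tcp [0.4516 0.4276 0.2574] d [ 0.0248 -0.1047 -0.0014] rot [ 0.019   0.4944 -0.0044] F [-0.2  0.5 -1.7] up: [np.float64(-0.0975), np.float64(0.1052), np.float64(0.2574)] clock 6.2
tcp [0.4516 0.4276 0.2574] d [ 0.0255 -0.0254 -0.    ] rot [ 0.019   0.4944 -0.0044] F [-0.2  0.5 -1.7] up: [np.float64(-0.0975), np.float64(0.1052), np.float64(0.2574)] clock 6.2
```

drive_tool(moves=[[[0.0, -0.01, -0.005, 0.005, 0.15, 0, 255], [0.005, -0.03, -0.005, 0.01, 0.3, 0, 255], [0.01, -0.05, -0.003, 0.015, 0.42, 0, 255], [0.02, -0.08, -0.001, 0.019, 0.494, -0.004, 255], [0.025, -0.105, -0.001, 0.019, 0.494, -0.004, 255]]])

```text
clock: 6.82
tcp_pos: [0.5265, 0.3514, 0.2314]
orientation: [0.669, -0.224, 0.672, 0.224]
wrist_force: [-0.6, 0.3, -3.5]
finger_gap: 0.0085
```

drive_tool(moves=[[[0, 0, 0, 0, 0, 0, 255], [0, 0, 0, 0, 0, 0, 255], [0, 0, 0, 0, 0, 0, 255], [0, 0, 0, 0, 0, 0, 255], [0, 0, 0, 0, 0, 0, 255]]])

```text
clock: 7.45
tcp_pos: [0.5262, 0.3519, 0.232]
orientation: [0.669, -0.224, 0.672, 0.224]
wrist_force: [0.8, 0.3, -1.6]
finger_gap: 0.0083
```

```bash
python3 plan.py -.085 .0007 .1417
python3 - <<'E'
from h import *
im=cams.read_camera("wrist");cv2.imwrite("pics/w6.png",im)
im=cams.read_camera("scene");crop(im,(305,220),160,130,5,"pics/sc6.png")
E
```

```text
tcp [0.5262 0.3519 0.232 ] d [ 0.0903  0.0008 -0.0012] rot [ 0.0007 -0.0035 -0.001 ] F [ 0.8  0.3 -1.6] up: [np.float64(-0.0835), np.float64(-0.0002), np.float64(0.232)] clock 7.45
pics/sc6.png origin 225 155 scale 5
```

View pics/w6.png

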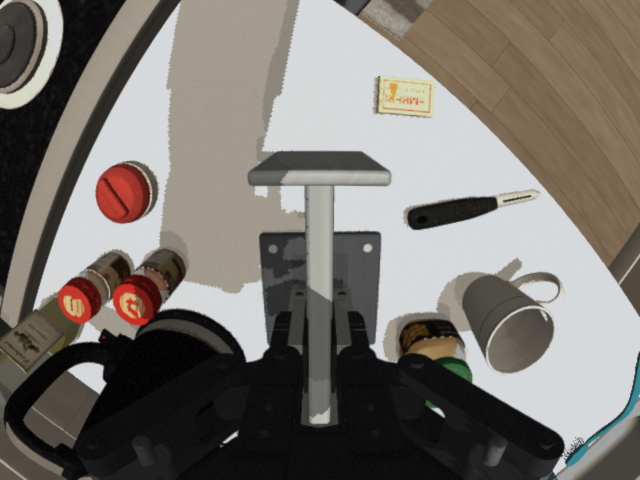

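View pics/sc6.png

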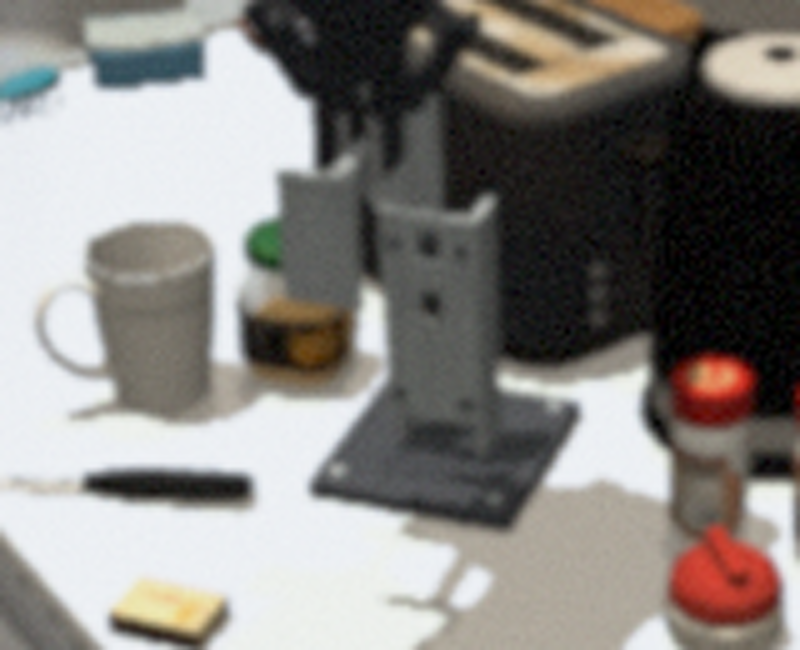

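In the wrist view the foot's front edge at row 233 (columns 261 to 380, centre 320.5) lines up with the arm's end stop (columns 249 to 391, centre 320), so yaw and lateral position are right. I descend in front of the strip.

drive_tool(moves=[[[0.03, 0, -0.003, 0, 0, 0, 255], [0.06, 0.0005, -0.003, 0, -0.003, 0, 255], [0.085, 0.0008, -0.002, 0, -0.003, 0, 255], [0.09, 0.0008, -0.0012, 0, -0.003, 0, 255], [0.09, 0.0008, -0.0012, 0, -0.003, 0, 255]]])

```text
clock: 8.18
tcp_pos: [0.5247, 0.3516, 0.1422]
orientation: [0.67, -0.224, 0.671, 0.225]
wrist_force: [0.3, 0.6, -1.9]
finger_gap: 0.0089
```

```bash
python3 plan.py -.072 .0007 .1417
python3 - <<'E'
from h import *
im=cams.read_camera("wrist");cv2.imwrite("pics/w7.png",im)
im=cams.read_camera("scene");crop(im,(305,220),110,90,7,"pics/sc7.png")
E
```

```text
tcp [0.5247 0.3516 0.1422] d [0.0005 0.0002 0.0128] rot [ 0.0004 -0.0005 -0.001 ] F [ 0.3  0.6 -1.9] up: [np.float64(-0.0848), np.float64(0.0005), np.float64(0.1422)] clock 8.175
pics/sc7.png origin 250 175 scale 7
```

View pics/sc7.png

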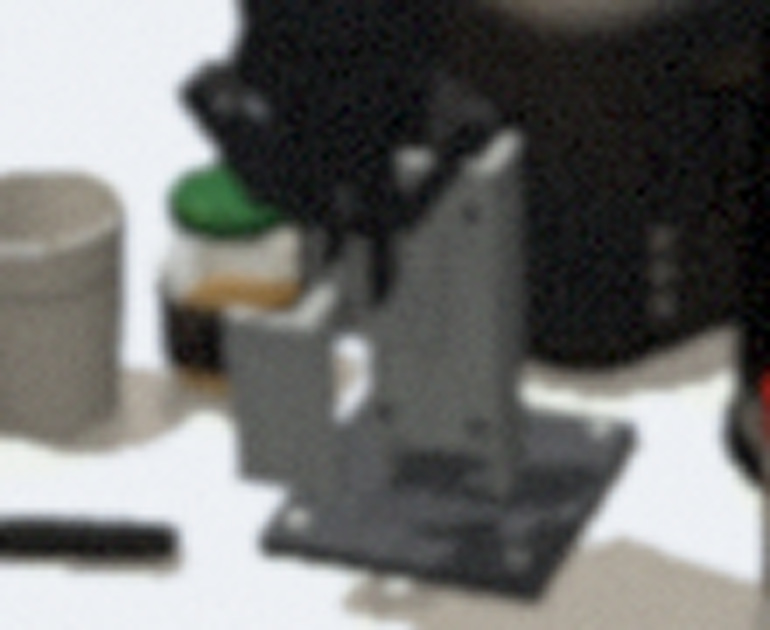

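View pics/w7.png

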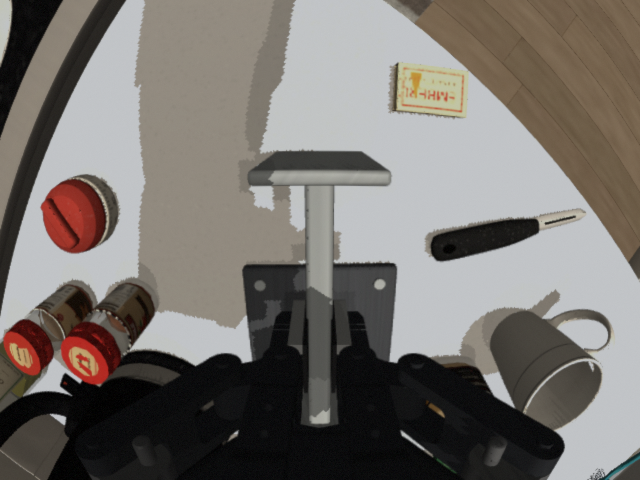

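drive_tool(moves=[[[0.0005, 0, 0.005, 0, 0, 0, 255], [0.0005, 0, 0.01, 0, 0, 0, 255], [0.0005, 0, 0.015, 0, 0, 0, 255], [0.0005, 0, 0.018, 0, 0, 0, 255], [0.0005, 0, 0.018, 0, 0, 0, 255]]])

```text
clock: 8.9
tcp_pos: [0.5399, 0.3628, 0.1426]
orientation: [0.671, -0.224, 0.67, 0.225]
wrist_force: [-0.7, -0.2, -2.6]
finger_gap: 0.0083
```

drive_tool(moves=[[[0.0, 0, 0.001, 0, 0, 0, 255], [0, 0, 0.002, 0, 0, 0, 255], [0, 0, 0.0025, 0, 0, 0, 255], [0, 0, 0.003, 0, 0, 0, 255], [0, 0, 0.003, 0, 0, 0, 255]]])

```text
clock: 9.52
tcp_pos: [0.5407, 0.3635, 0.1424]
orientation: [0.67, -0.224, 0.672, 0.224]
wrist_force: [-5.0, -4.4, 1.2]
finger_gap: 0.0085
```

```bash
python3 plan.py -.060 .0007 .1417
```

```text
tcp [0.5407 0.3635 0.1424] d [0.0007 0.0003 0.0049] rot [ 0.0002 -0.0024 -0.0006] F [-5.  -4.4  1.2] up: [np.float64(-0.0649), np.float64(0.0004), np.float64(0.1424)] clock 9.525
```

Contact at about the strip face (6.7 N back, some upward force). I feel for the slot: back off slightly, go up 1.2 mm, press gently.

drive_tool(moves=[[[-0.0006, 0, -0.001, 0, 0, 0, 255], [-0.0012, 0, -0.001, 0, 0, 0, 255], [-0.0012, 0, 0.001, 0, 0, 0, 255], [-0.0012, 0, 0.0025, 0, 0, 0, 255], [-0.0012, 0, 0.003, 0, 0, 0, 255]]])

```text
clock: 10.15
tcp_pos: [0.5407, 0.3636, 0.1435]
orientation: [0.668, -0.225, 0.673, 0.223]
wrist_force: [-9.3, -7.2, 4.7]
finger_gap: 0.0085
```

```bash
python3 plan.py -.060 .0007 .1417;python3 -c "
from h import *
s=readout.get_state();print(s['ft_torque'],s['tau'])"
```

```text
tcp [0.5407 0.3636 0.1435] d [0.0018 0.0002 0.0049] rot [ 0.     -0.0083 -0.0005] F [-9.3 -7.2  4.7] up: [np.float64(-0.0649), np.float64(0.0005), np.float64(0.1435)] clock 10.15
[-1.31869594  1.52668898 -0.10502792] [ 7.22573306e-01 -5.52684331e+01  3.30220520e+01 -4.46976721e+00
  6.60906807e-01 -2.14331184e-02]
```

drive_tool(moves=[[[0.0008, 0, -0.001, 0, -0.008, 0, 255], [0.002, 0, -0.001, 0, -0.008, 0, 255], [0.0026, 0, 0.001, 0, -0.008, 0, 255], [0.0026, 0, 0.002, 0, -0.008, 0, 255], [0.0026, 0, 0.0025, 0, -0.008, 0, 255]]])

```text
clock: 10.78
tcp_pos: [0.5426, 0.3651, 0.1408]
orientation: [0.67, -0.224, 0.671, 0.224]
wrist_force: [-1.6, -1.6, -0.7]
finger_gap: 0.0085
```

```bash
python3 plan.py -.060 .0007 .1417
```

```text
tcp [0.5426 0.3651 0.1408] d [-0.0009  0.0002  0.0024] rot [ 0.0001 -0.0008 -0.0006] F [-1.6 -1.6 -0.7] up: [np.float64(-0.0624), np.float64(0.0005), np.float64(0.1408)] clock 10.775
```

The tabs are entering the slots: it advanced 2.5 mm at about 2 N, which matches the catch. I continue gently.

drive_tool(moves=[[[0, 0, 0.001, 0, 0, 0, 255], [0, 0, 0.002, 0, 0, 0, 255], [0, 0, 0.003, 0, 0, 0, 255], [0, 0, 0.004, 0, 0, 0, 255], [0, 0, 0.005, 0, 0, 0, 255]]])

```text
clock: 11.4
tcp_pos: [0.5465, 0.368, 0.1407]
orientation: [0.67, -0.224, 0.671, 0.224]
wrist_force: [-1.9, -0.4, -1.0]
finger_gap: 0.0086
```

```bash
python3 plan.py -.0529 .0007 .1408
```

```text
tcp [0.5465 0.368  0.1407] d [-0.0001  0.0002  0.0046] rot [ 0.0001 -0.0011 -0.0006] F [-1.9 -0.4 -1. ] up: [np.float64(-0.0575), np.float64(0.0005), np.float64(0.1407)] clock 11.4
```

drive_tool(moves=[[[0, 0, 0.0015, 0, 0, 0, 255], [0, 0, 0.003, 0, 0, 0, 255], [0, 0, 0.0045, 0, 0, 0, 255], [0, 0, 0.005, 0, 0, 0, 255], [0, 0, 0.0055, 0, 0, 0, 255]]])

```text
clock: 12.02
tcp_pos: [0.5499, 0.3706, 0.1407]
orientation: [0.669, -0.224, 0.672, 0.224]
wrist_force: [-5.6, -5.0, 2.8]
finger_gap: 0.0085
```

```bash
python3 plan.py -.0529 .0007 .1408
```

```text
tcp [0.5499 0.3706 0.1407] d [-0.0001  0.0002  0.0004] rot [ 0.0001 -0.0037 -0.0004] F [-5.6 -5.   2.8] up: [np.float64(-0.0533), np.float64(0.0005), np.float64(0.1407)] clock 12.025
```

Fully in (stopped at the back plate, 7.5 N). Now push down while keeping a light forward bias.

drive_tool(moves=[[[0.0015, 0, 0.0015, 0, -0.003, 0, 255], [0.003, 0, 0.0015, 0, -0.003, 0, 255], [0.0045, 0, 0.0015, 0, -0.003, 0, 255], [0.006, 0, 0.0015, 0, -0.003, 0, 255], [0.007, 0, 0.0015, 0, -0.003, 0, 255]]])

```text
clock: 12.65
tcp_pos: [0.5499, 0.3706, 0.1337]
orientation: [0.669, -0.224, 0.672, 0.224]
wrist_force: [-5.8, -5.8, 3.7]
finger_gap: 0.0087
```

```bash
python3 plan.py -.0529 .0007 .1307
```

```text
tcp [0.5499 0.3706 0.1337] d [0.003  0.0002 0.0004] rot [ 0.0001 -0.0034 -0.0003] F [-5.8 -5.8  3.7] up: [np.float64(-0.0533), np.float64(0.0005), np.float64(0.1337)] clock 12.65
```

drive_tool(moves=[[[0.001, 0, 0.001, 0, -0.003, 0, 255], [0.002, 0, 0.001, 0, -0.003, 0, 255], [0.0025, 0, 0.001, 0, -0.003, 0, 255], [0.003, 0, 0.001, 0, -0.003, 0, 255], [0.0035, 0, 0.001, 0, -0.003, 0, 255]]])

```text
clock: 13.28
tcp_pos: [0.5499, 0.3706, 0.1302]
orientation: [0.67, -0.224, 0.671, 0.224]
wrist_force: [-4.4, -4.2, 2.2]
finger_gap: 0.0085
```

```bash
python3 plan.py -.0529 .0007 .1307
```

```text
tcp [0.5499 0.3706 0.1302] d [-0.0005  0.0002  0.0004] rot [ 0.0002 -0.0024 -0.0003] F [-4.4 -4.2  2.2] up: [np.float64(-0.0533), np.float64(0.0005), np.float64(0.1302)] clock 13.275
```

drive_tool(moves=[[[0.0005, 0, 0.0008, 0, -0.002, 0, 255], [0.001, 0, 0.0008, 0, -0.002, 0, 255], [0.0015, 0, 0.0008, 0, -0.002, 0, 255], [0.002, 0, 0.0008, 0, -0.002, 0, 255], [0.002, 0, 0.0008, 0, -0.002, 0, 255]]])

```text
clock: 13.9
tcp_pos: [0.55, 0.3706, 0.1292]
orientation: [0.67, -0.224, 0.671, 0.224]
wrist_force: [-6.1, -4.7, 6.1]
finger_gap: 0.0084
```

```bash
python3 plan.py -.0529 .0007 .1307
```

```text
tcp [0.55   0.3706 0.1292] d [-0.0015  0.0002  0.0004] rot [ 0.0004 -0.0013  0.0001] F [-6.1 -4.7  6.1] up: [np.float64(-0.0533), np.float64(0.0005), np.float64(0.1292)] clock 13.9
```

Bottoming (1 of 2 mm, Fz rising). I press down a little more without the forward bias to seat it.

drive_tool(moves=[[[0.001, 0, 0, 0, -0.001, 0, 255], [0.002, 0, 0, 0, -0.001, 0, 255], [0.0025, 0, 0, 0, -0.001, 0, 255], [0.0025, 0, -0.0003, 0, -0.001, 0, 255], [0.0025, 0, -0.0005, 0, -0.001, 0, 255]]])

```text
clock: 14.52
tcp_pos: [0.5498, 0.3704, 0.1288]
orientation: [0.671, -0.224, 0.67, 0.224]
wrist_force: [-6.0, -3.7, 9.5]
finger_gap: 0.0084
```

```bash
python3 plan.py -.0529 .0007 .1307
python3 - <<'E'
from h import *
im=cams.read_camera("top");crop(im,(270,243),100,80,7,"pics/t8.png")
im=cams.read_camera("scene");crop(im,(305,215),100,85,7,"pics/sc8.png")
E
```

```text
tcp [0.5498 0.3704 0.1288] d [-0.0019  0.0003  0.0005] rot [0.0008 0.0018 0.0005] F [-6.  -3.7  9.5] up: [np.float64(-0.0534), np.float64(0.0004), np.float64(0.1288)] clock 14.525
pics/t8.png origin 220 203 scale 7
pics/sc8.png origin 255 172 scale 7
```

View pics/t8.png

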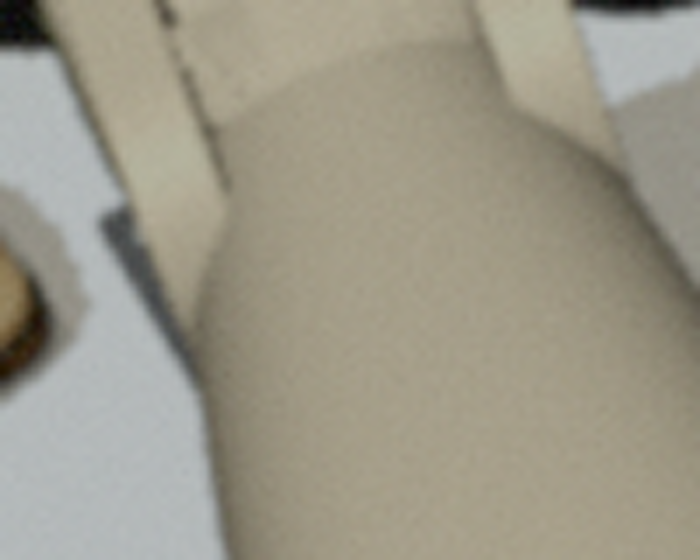

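View pics/sc8.png

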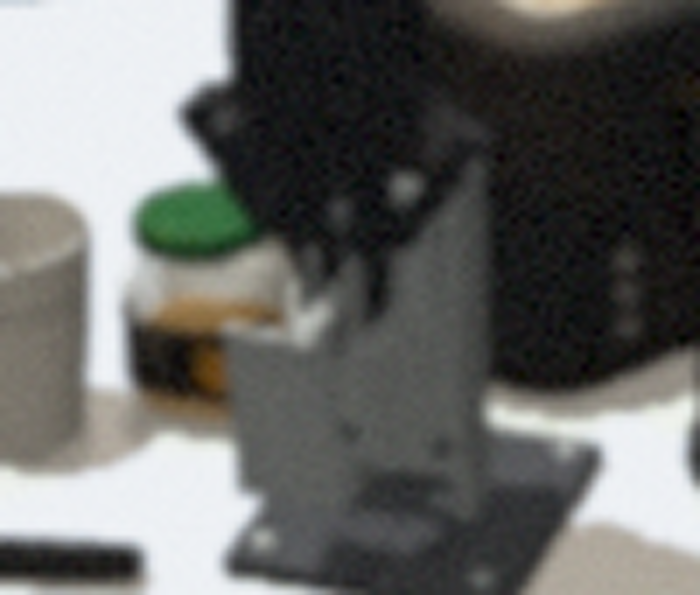

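drive_tool(moves=[[[0, 0, -0.001, 0, 0.001, 0, 255], [0, 0, -0.001, 0, 0.001, 0, 255], [0, 0, -0.001, 0, 0.001, 0, 255], [0, 0, -0.001, 0, 0.001, 0, 255], [0, 0, -0.001, 0, 0.001, 0, 255]]])

```text
clock: 15.25
tcp_pos: [0.5496, 0.3701, 0.129]
orientation: [0.671, -0.224, 0.67, 0.224]
wrist_force: [0.1, 0.1, -0.5]
finger_gap: 0.0088
```

```bash
python3 plan.py -.0529 .0007 .1307
```

```text
tcp [0.5496 0.3701 0.129 ] d [-0.0017  0.0004  0.0009] rot [0.0007 0.0019 0.0007] F [ 0.1  0.1 -0.5] up: [np.float64(-0.0538), np.float64(0.0003), np.float64(0.129)] clock 15.25
```

Forces dropped to about zero with no springing back, so the catch appears to be out. I test the lock with a small lift, which should stop after about 2 mm of play.

drive_tool(moves=[[[-0.001, 0, 0, 0, 0, 0, 255], [-0.002, 0, 0, 0, 0, 0, 255], [-0.003, 0, 0, 0, 0, 0, 255], [-0.0035, 0, 0, 0, 0, 0, 255], [-0.0035, 0, 0, 0, 0, 0, 255]]])

```text
clock: 15.88
tcp_pos: [0.5491, 0.3698, 0.1316]
orientation: [0.671, -0.224, 0.67, 0.224]
wrist_force: [1.1, 0.3, -7.3]
finger_gap: 0.0088
```

```bash
python3 plan.py -.0529 .0007 .1288
```

```text
tcp [0.5491 0.3698 0.1316] d [0.0028 0.0003 0.0015] rot [0.0007 0.0002 0.0005] F [ 1.1  0.3 -7.3] up: [np.float64(-0.0544), np.float64(0.0004), np.float64(0.1316)] clock 15.875
```

It is blocked after about 2.6 mm (-7.3 N against about -2 N free), so it is locked. I lower it back home, relax, then release.

drive_tool(moves=[[[0.001, 0, 0, 0, 0, 0, 255], [0.002, 0, 0.0005, 0, 0, 0, 255], [0.003, 0, 0.0005, 0, 0, 0, 255], [0.0035, 0, 0.0005, 0, 0, 0, 255], [0.003, 0, 0.0005, 0, 0, 0, 255]]])

```text
clock: 16.5
tcp_pos: [0.5498, 0.3703, 0.1291]
orientation: [0.671, -0.224, 0.67, 0.224]
wrist_force: [-0.0, 0.4, -1.0]
finger_gap: 0.0085
```

drive_tool(moves=[[[0, 0, 0, 0, 0, 0, 255], [0, 0, 0, 0, 0, 0, 255], [0, 0, 0, 0, 0, 0, 255], [0, 0, 0, 0, 0, 0, 255], [0, 0, 0, 0, 0, 0, 255]]], squeeze=20)

```text
clock: 17.12
tcp_pos: [0.5498, 0.3703, 0.129]
orientation: [0.671, -0.224, 0.67, 0.224]
wrist_force: [0.0, -1.4, -0.8]
finger_gap: 0.0086
```

```bash
python3 plan.py -.0529 .0007 .1288
```

```text
tcp [0.5498 0.3703 0.129 ] d [0.0002 0.0004 0.0007] rot [0.0007 0.0012 0.0006] F [ 0.  -1.4 -0.8] up: [np.float64(-0.0536), np.float64(0.0003), np.float64(0.129)] clock 17.125
```

drive_tool(moves=[[[0, 0, 0, 0, 0, 0, 210], [0, 0, 0, 0, 0, 0, 170], [0, 0, 0, 0, 0, 0, 130], [0, 0, 0, 0, 0, 0, 130], [0, 0, 0, 0, 0, 0, 130]]])

```text
clock: 17.75
tcp_pos: [0.5498, 0.3703, 0.1291]
orientation: [0.671, -0.224, 0.67, 0.224]
wrist_force: [-0.2, 0.6, 0.6]
finger_gap: 0.0417
```

drive_tool(moves=[[[-0.02, 0, 0, 0, 0, 0, 130], [-0.05, 0, 0, 0, 0, 0, 130], [-0.09, 0, 0, 0, 0, 0, 130], [-0.12, 0, -0.01, 0, 0, 0, 130], [-0.12, 0, -0.03, 0, 0, 0, 130]]])

```text
clock: 18.38
tcp_pos: [0.5272, 0.353, 0.2522]
orientation: [0.673, -0.224, 0.668, 0.225]
wrist_force: [-0.4, -0.3, -0.3]
finger_gap: 0.0422
```

Run:
```python
from h import *
s=readout.get_state();print(s["tcp_pos"],s["finger_gap"],s["wrist_force"],s["clock"])
im=cams.read_camera("scene");crop(im,(305,215),110,90,7,"pics/sc9.png")
im=cams.read_camera("wrist");cv2.imwrite("pics/w9.png",im)
```

```text
[0.52722946 0.35297332 0.25216113] 0.042200737000088806 [-0.43179227 -0.25797831 -0.25731595] 18.375
pics/sc9.png origin 250 170 scale 7
```

View pics/sc9.png

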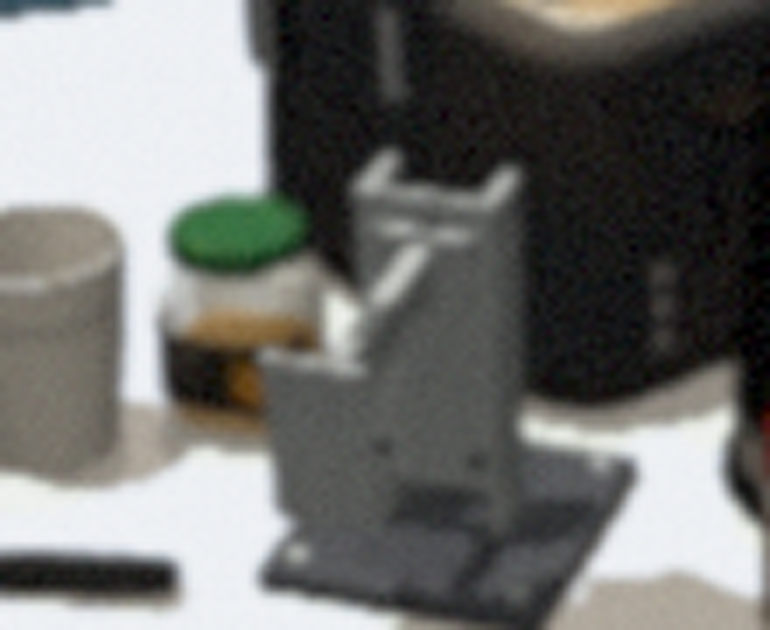

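View pics/w9.png

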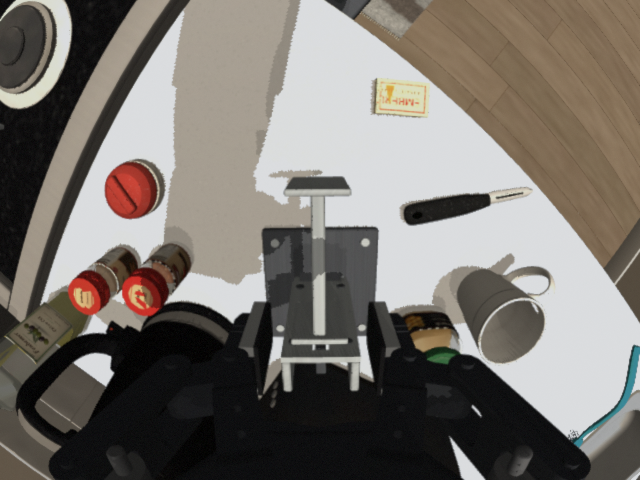

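The arm hangs on the upright with its back plate flush (scene crop: bar from (370,330) to (430,245); wrist view: end stop (318,186), bar straight at column 319). One overlay check for level, then I hand in.

Run:
```python
from h import *
from plan import tgt,yaw
s=readout.get_state();im=cv2.imread("pics/w9.png")
o=tgt(-.0536-.0083,0,.129-.0475)
wire(im,lambda b:wproj(s,b),place(ARM[:3],o[0],o[1],o[2],yaw),(320,270),160,200,3,"pics/o9.png")
```

```text
(no output)
```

View pics/o9.png

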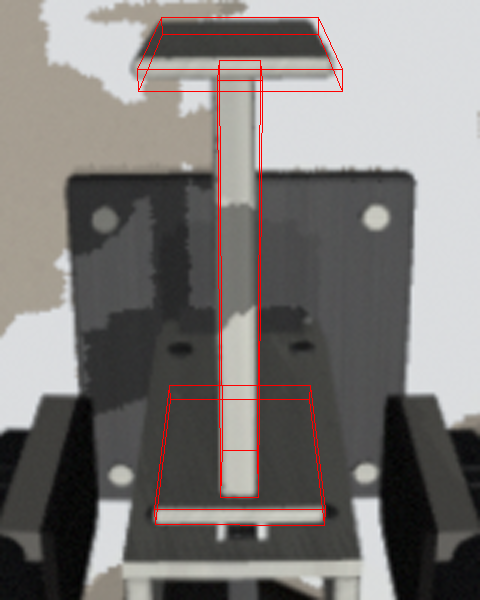

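The back plate matches, but the end stop looks a little low, so I quantify the droop.

Run:
```python
from h import *
from plan import *
from scipy.optimize import least_squares
s=readout.get_state();im=cv2.imread("pics/w9.png")
k=lambda u,v:(240+(u+.5)/3-.5,170+(v+.5)/3-.5)
Q=np.array([[-60,-22,0],[-60,22,0],[-60,-22,76],[-60,22,76],[-55,-22,76],[-55,22,76],[55,-22,70],[55,22,70],[60,-22,70],[60,22,70],[-55,-5,64],[-55,5,64]])/1e3
uv=np.array([k(157,20),k(310,20),k(133,64),k(333,60),k(133,80),k(335,76),k(157,508),k(322,508),k(157,523),k(322,523),k(217,82),k(253,82)])
def f(p):
    R=Ro.from_euler("z",p[3]).as_matrix()@Ro.from_euler("xy",[p[5],p[4]]).as_matrix()
    r=wproj(s,Q@R.T+p[:3])-uv;r[10:,1]=0;return r.ravel()
o=tgt(-.0619,0,.0815)
r=least_squares(f,list(o)+[yaw,0,0],loss="soft_l1",x_scale=[.01,.01,.01,.1,.1,.1])
print(r.x.round(4),"uf",np.round(uf(r.x[:3]),4));print(f(r.x).reshape(-1,2).round(1).tolist())
```

```text
[ 0.5452  0.365   0.0801  0.6561 -0.0391 -0.0053] uf [-0.0604 -0.0012  0.0801]
[[-0.2, 0.6], [0.4, -0.0], [-0.2, -1.1], [0.5, -0.6], [0.1, 1.1], [-0.2, 1.6], [-1.2, -0.2], [0.9, -0.8], [-0.9, 0.3], [0.8, -0.3], [-1.7, 0.0], [0.9, 0.0]]
```

Droop is about 0.04 rad (limit 0.12), yaw within 0.02 rad, lateral about -1 mm, and the underside is about 80 mm in the camera frame or 91 mm above the worktop. All are within limits, so I hand in.

Run:
```python
from workcell import env, readout
print(env.hand_in()); s=readout.get_state(); print(s["clock"], s["wrist_force"])
```

```text
the job is handed in; nothing more can be done
None
the job is handed in; nothing more can be done
```

The small hanger arm is hanging on the upright, released and, as far as I could check, locked; the job is handed in with no verdict reported. I gripped it on the bar, felt for the slots with a light push, pressed both tabs in against the catch and pushed it down until it bottomed. The clock stood at about 18.5 s.

**Finding the slots:**
- Pressing at two heights (TCP z about 142 and 143.5 mm) was blocked, with up to 12 N of back force.
- At 141 mm the tabs went in at about 2 N, which matches the catch spring.
- The arm bottomed 11.9 mm lower. The highest force read at the wrist was about 13 N, read only at the end of each move, against the 25 N limit.

**Last checks:**
- **Lock:** a test lift was blocked after about 2.6 mm, with 5 N above the free load. The catch itself could not be read, so the lock rests on this test and on the back force dropping to zero.
- **Pose after release:** the wrist camera gave a tilt of about 0.04 rad (limit 0.12). The arm is about 1 mm off the centre line and about 0.02 rad out of line.
- **Robot and surroundings:** the gripper is clear above the arm. The other things looked unmoved in the pictures, though I did not measure them.

**One disagreement:** the wrist camera placed the worktop about 10 mm too low, and the fixed cameras about 6 mm too low. Held arm and upright were shifted alike, so I worked from the difference between them. Above the worktop the underside comes to about 91 mm, and even the uncorrected 80 mm is within the 64 to 107 mm allowed.

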